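Pull down the chisel cupboard's hatch with the hook pole

ROBOT

A 6-joint arm with a two-finger parallel gripper is mounted at the origin on the work surface. World frame = base frame: x ahead of the robot, y to its left, z up, the work surface at z = 0. Lengths are in mm, angles in rad, forces in N, time in s.
With the tool pointing down it reaches from about 275 to 750 mm from the base axis. Payload 10.2 kg.
Tool frame: the origin (TCP) lies at the very end of the fingers, on their centre line; the grasp point (between the pads) lies 19 mm behind it; z points along the fingers, x is the direction in which the jaws open and shut, and the axes are right-handed (so a half turn about z gives the same grasp; the last joint's range is limited). The gripper opens to 85 mm and grips with 20 to 120 N. Pads are 22 mm wide; open, the fingers measure 114 mm over their backs; the gripper's body (76 mm by 85 mm) begins 54 mm behind the grasp point. The pads swing forward as they close: fully open they stand 13 mm farther back than shut.
Start: joints at [-1.555, 0.313, 1.498, -0, 1.331, -0.223], TCP at [124.168, -510.111, 231.294] pointing down, gripper open.
Joint ranges: [-2.94, 2.94], [-0.97, 2.17], [0.19, 2.56], [-1.23, 4.37], [0.02, 3.11], [-2.88, 2.88]. Speed limits (rad/s): [2.39, 2.39, 3.01, 3.14, 3.14, 3.14].

INTERFACE

Orientations are given as a unit quaternion [w, x, y, z].
In Python, from rig import ctrl, cams gives the robot as it stands.
- The arm moves only by the tool play_rows, never from a script. Its argument "steps" is a list of rows, each a list of 2 entries, a list of its own where there are three numbers: the shift along the tool's x, y, z normalised to -1 to 1, where 1 is 0.75 m, then the turn, a rotation vector about the tool's x, y, z normalised to -1 to 1, where 1 is 45 degrees. A call has 1 to 20 rows; each row shifts and turns the commanded pose from where the row before left it, along the tool's axes as they then stand; what a row does not reach is not made up. A row lasts 1/10 s, in which the tool goes at most 50 mm and 8.59 degrees, less where a joint would pass 70% of its speed; a pose out of reach is approached as far as the arm can. A call with a number of a shift or a turn outside -1 to 1 is refused whole. A call with a gripper value outside its range is refused whole. "grip" is the closure, from 0 (fully open) to 1 (shut), set as the call begins (left out, the last holds). The fingers move at their own pace and stop on an object; "squeeze" is the grip in N (left out, the last holds). Time passes only in rows, so rows that do not move let the fingers close. It gives the time, the measured TCP pose, the force and the opening at its end, in the units of the state.
- ctrl.sense(): the state, without advancing time (a new reading comes with each control period).
- cams.capture(name): name is "scene" or "top" or "wrist"; returns the picture (384x512x3 uint8, red, green, blue); there is no depth.
- cams.camera_info(name): a dict with "fx", "fy", "cx", "cy" (pixels), "xyz" and "attitude" of the camera in the world. Camera axes: x right, y up, looking along -z (the intrinsics and any distortion apply to the point x, -y, -z); pixel columns grow to the right and rows downward; lengths in mm; the calibration is good to about 2 mm. The wrist camera is an equidistant fisheye: a pixel r from the principal point sees the ray r / f radians off the axis. A picture is of the moment at which its call begins: read the wrist's pose just before it. camera_info takes no time and is no camera call; for the wrist camera it gives the pose at the moment of the call.
- ctrl.finish_job(): hands the job in, once; it reports no verdict.
Trained networks look in the newest picture that a camera, given by its name, has taken for a name from the list of things; names that differ only in an ending like _2 or _b are one class to them, and where a whole thing is asked for, a point or a joint stands for the part that bears it (a point fixed in the world has none). Each returns a list of dicts, best first, with "p" (0 to 1); they miss things now and then, are a little off and sometimes report something else, mostly with a low value. They report only what shows in the picture. A call takes as long as a camera call.
- cams.search_frame(camera, thing): "rect" ([centre column, centre row, width, height] in pixels, round what is visible of it).
- cams.tip_of(camera, thing): "pixel" ([column, row] in pixels: a listed point, or the origin of a listed thing).
The state is a dict: "time_s": time; "joints": joint angles; "dq": joint speeds; "tau": joint torques, N m; "eef_pos": TCP position; "ee_rot": TCP orientation; "force": force on the tool from outside, world axes, zero at the start; "wrist_torque": the same for the moment, N m; "grip_width": opening from 0.0 (shut) to 1.0 (fully open).
Only numpy, scipy, OpenCV 4.12 (cv2) and the standard library are available. Lean on these libraries where they do the work, as an engineer would, in place of code of your own. Each camera call takes 0.05 s, during which the arm holds its last target.

TASK

Take the hook pole from the carving bench, push its side prong fully through the steel eye high on the front of the chisel cupboard until the pole's rod presses lightly on the side of the eye, keep it so for a moment to be sure it is home, then gently pull the hatch all the way down to its stop, touching the hatch with nothing but the pole. Unhook the pole and set it back down flat on the bench without dropping it, leaving the hatch down and the mallet, glue bottle and tea cup where they are.

Things in the scene. Friction and masses are not known exactly. Their poses are not given: they have to be found in the camera images.
- pole: Loose hook pole, 150 g. Origin: on its underside at the grip, near the centre of mass; x towards the hook, z up as it lies. Dark wooden handle x -130 to +50 mm, 22 mm wide, 30 mm high (z 0 to 30). A 7 mm round steel rod goes on at z = 15 mm to x = 200 mm and there turns square aside.
- prong (a point): Middle of the prong, the pole's turned-aside end: 7 mm thick, it runs level from the rod (y = 0) to its round tip at y = -23 mm. This point is at x 200, y -11, z 15 mm in the pole's frame; axes as the pole's.
- mallet: Wooden carver's mallet lying on the bench, head 110 mm long and 72 mm thick, handle 140 mm; leave alone.
- glue: White glue bottle, 48 mm thick, 130 mm high; leave alone.
- tea: White cup, 68 mm wide, 75 mm high; leave alone.
- cupboard: Fixed wooden chisel cupboard on the bench, 160 mm deep (x), 320 mm wide (y), 348 mm high. Origin: centre of its underside. Its front faces its own -x, about the robot's right (world -y, up to 0.2 rad off). The lower 130 mm are blind drawers; above is the hatch: a wooden flap 285 mm wide, 190 mm high, 12 mm thick, hinged along its lower edge.
- hinge_mid (a point): Middle of the hatch's hinge line, on the cupboard's front face 130 mm above the bench; the hinge runs along y; axes as the cupboard's.
- hatch (a joint): Hatch angle, rad: 0 shut (upright), 1.2 fully down on its stop; grows as the top edge swings to the front and down. Starts at 0 to 0.1. About 0.35 kg; a stiff hinge (0.5 N m) holds it at any angle: about 3 N at the eye starts it, less lower down. More than 10 N from the pole is rough.
- eye_line (a point): Point turning with the hatch, 46 mm before and 165 mm above the hinge when shut, 34 mm off the flap. The eye, a ring of 6 mm steel wire with an 18 mm hole whose axis is along y, has its centre on the y line through here, clamped up to 50 mm to either side: not measured: see or feel it. Prong fully through, the rod bears on the ring's flank.

How it is judged:
By the outcome, as a careful person would: the job done as asked, in the order asked, and still so for the second after the job is handed in, with the robot touching nothing.
It also fails if it takes over 61 s, if anything falls off the work surface, if the arm or the gripper's body presses on something with over 40 N, if the wrist force passes 120 N, or if a joint passes its speed limit or range.

## Working session

There is one attempt and no reset: what is moved stays moved. The work goes in short steps, Python scripts to look and compute and a tool call to move; the robot and the scene stay as the last step left them, time stands still between calls to the robot, and variables do not carry over. Pictures are saved under pics/ and viewed, and the job is handed in when it is done.

Besides the shell and the picture viewer there is one more tool, called after "Request:" as name(argument=value, ...), one argument or row to a line, values as JSON. play_rows: Moves the arm, as the interface text tells. Its arguments: {"type":"object","properties":{"steps":{"type":"array"},"grip":{"type":"number"},"squeeze":{"type":"number"}},"required":["steps"]}

```bash
ls; mkdir -p pics
cat > h.py <<'E'
import numpy as np, cv2
from rig import ctrl, cams
from scipy.spatial.transform import Rotation as R
def q2r(q): return R.from_quat([q[1],q[2],q[3],q[0]])
def shot(c,n):
    im=cams.capture(c); cv2.imwrite(f'pics/{n}.png',cv2.cvtColor(np.asarray(im),cv2.COLOR_RGB2BGR)); return im
E
python3 - <<'E'
from h import *
print(ctrl.sense())
for c in ["scene","top","wrist"]:
    print(c,cams.camera_info(c)); shot(c,c+'0')
    if c=="wrist":continue
    for t in ["pole","mallet","glue","tea","cupboard"]:
        print(t,cams.search_frame(c,t)[:2])
    for t in ["pole","prong","hinge_mid","eye_line","cupboard"]:
        print('tip',t,cams.tip_of(c,t)[:2])
print(ctrl.sense()['time_s'])
E
```

```text
pics
{'time_s': 0.0, 'joints': array([-1.55537942e+00,  3.13467496e-01,  1.49843466e+00,  4.38817889e-05,
        1.33098282e+00, -2.23376740e-01]), 'dq': array([-0.00108395, -0.00125719, -0.00120769,  0.00022603, -0.00138724,
        0.00018917]), 'tau': array([-1.21969679e-03, -4.12270939e+01, -2.59748358e+01, -2.11021547e-04,
        4.10325069e-03, -5.09018278e-06]), 'eef_pos': array([ 124.18555873, -509.84478044,  230.72702942]), 'ee_rot': array([-5.15284580e-04,  7.86295112e-01, -6.17850774e-01, -3.90464013e-04]), 'force': array([-0.34338204, -0.55728265, -0.0851824 ]), 'wrist_torque': array([-0.01833723,  0.0357349 , -0.02864702]), 'grip_width': 1.0009357054755101}
scene {'fx': 392.92281481173876, 'fy': 392.92281481173876, 'cx': 257.5022680999055, 'cy': 196.9939084009671, 'xyz': array([ 890.21204343,  157.46782675, 1172.66812047]), 'attitude': array([0.51862867, 0.09013955, 0.14240802, 0.83822379])}
pole [{'rect': [212.5, 170.6, 99.8, 32.1], 'p': 0.79}, {'rect': [127.2, 185.6, 26.4, 30.0], 'p': 0.34}]
mallet [{'rect': [178.1, 237.3, 82.0, 45.2], 'p': 0.77}, {'rect': [395.8, 24
[... 964 characters left out ...]
 [369.6, 175.9, 24.5, 23.4], 'p': 0.7}, {'rect': [306.6, 159.7, 75.9, 19.2], 'p': 0.68}]
cupboard [{'rect': [133.7, 198.8, 88.0, 125.3], 'p': 0.92}, {'rect': [164.8, 198.8, 28.7, 101.6], 'p': 0.24}]
tip pole [{'pixel': [319.0, 223.3], 'p': 0.74}]
tip prong [{'pixel': [262.3, 231.4], 'p': 0.63}]
tip hinge_mid [{'pixel': [163.2, 201.2], 'p': 0.92}]
tip eye_line [{'pixel': [171.0, 198.7], 'p': 0.82}]
tip cupboard [{'pixel': [148.5, 210.1], 'p': 0.67}]
wrist {'fx': 297.3186396354542, 'fy': 297.3186396354542, 'cx': 259.80594533449084, 'cy': 192.26496947351202, 'xyz': array([ 203.43389865, -491.30519254,  374.4478221 ]), 'attitude': array([ 0.77655266, -0.12526306,  0.0991413 , -0.60946382])}
1.15
```

Run:
```python
import cv2
s=cv2.imread('pics/scene0.png');t=cv2.imread('pics/top0.png');w=cv2.imread('pics/wrist0.png')
cv2.imwrite('pics/s1.png',cv2.resize(s[120:320,90:490],None,fx=2,fy=2,interpolation=cv2.INTER_CUBIC))
cv2.imwrite('pics/t1.png',cv2.resize(t[120:270,70:390],None,fx=2.5,fy=2.5,interpolation=cv2.INTER_CUBIC))
cv2.imwrite('pics/s2.png',cv2.resize(s[150:320,300:420],None,fx=3.5,fy=3.5,interpolation=cv2.INTER_CUBIC))
cv2.imwrite('pics/t2.png',cv2.resize(t[130:270,140:200],None,fx=4,fy=4,interpolation=cv2.INTER_CUBIC))
```

```text
(no output)
```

View pics/s1.png

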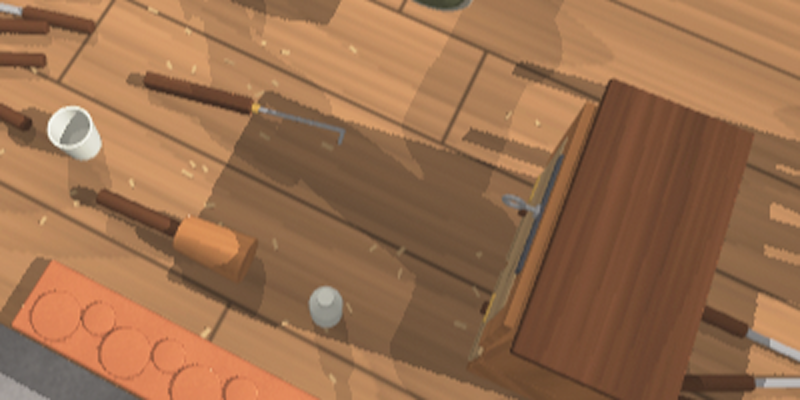

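View pics/t1.png

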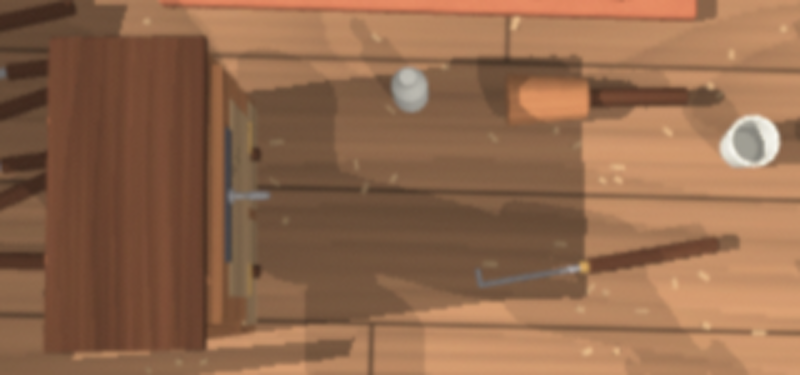

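View pics/s2.png

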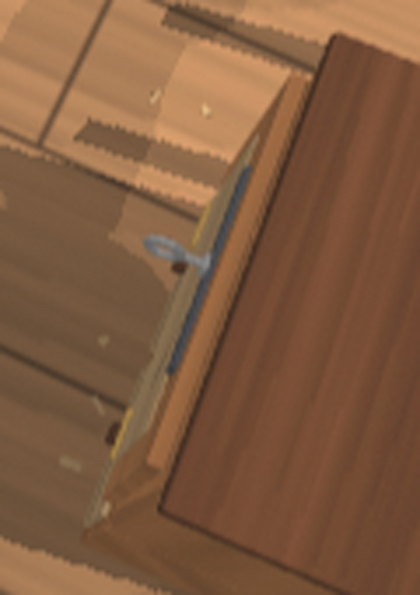

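View pics/t2.png

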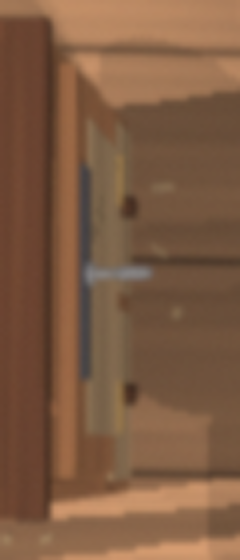

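View pics/wrist0.png

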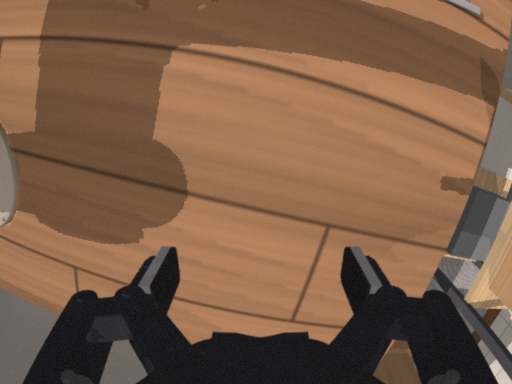

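```bash
cat >> h.py <<'E'
def ray(c,px,info=None):
    i=info or cams.camera_info(c); u=(px[0]-i['cx'])/i['fx']; v=(px[1]-i['cy'])/i['fy']
    if c=='wrist':
        r=np.hypot(u,v); k=np.sinc(r/np.pi); d=np.array([u*k,-v*k,-np.cos(r)])
    else:
        d=np.array([u,-v,-1.]); d/=np.linalg.norm(d)
    return np.array(i['xyz']),q2r(i['attitude']).apply(d)
def tri(rs):
    A=np.zeros((3,3));b=np.zeros(3)
    for o,d in rs:
        P=np.eye(3)-np.outer(d,d);A+=P;b+=P@o
    x=np.linalg.solve(A,b); return x,[round(float(np.linalg.norm((np.eye(3)-np.outer(d,d))@(x-o))),1) for o,d in rs]
def atz(r,z): o,d=r; return o+d*(z-o[2])/d[2]
def proj(c,p,info=None):
    i=info or cams.camera_info(c); q=q2r(i['attitude']).inv().apply(np.asarray(p,float)-i['xyz']); x,y,z=q[0],-q[1],-q[2]
    if c=='wrist':
        s=np.hypot(x,y); th=np.arctan2(s,z); return np.array([i['cx']+i['fx']*th*x/s,i['cy']+i['fy']*th*y/s])
    return np.array([i['cx']+i['fx']*x/z,i['cy']+i['fy']*y/z])
E
python3 - <<'E'
from h import *
np.set_printoptions(precision=1,suppress=True)
P=dict(prong=([259.2,186.6],[262.3,231.4]),hinge=([351.9,247.3],[163.2,201.2]),eye=([346.4,223.2],[171,198.7]),pole=([203.6,170.4],[319,223.3]),cup=([366.1,265.9],[148.5,210.1]))
for k,(s,t) in P.items(): print(k,tri([ray('scene',s),ray('top',t)]))
print('ring s, t', tri([ray('scene',(300+158/3.5,150+245/3.5)),ray('top',(140+140/4,130+272/4))]))
# pole ends by top view crop 2.5
f=lambda u,v:(70+u/2.5,120+v/2.5)
for n,p,z in [('butt',(738,241),15),('ferrule',(584,267),15),('corner',(481,286),15),('tip',(477,269),15),('glue',(409,78),130),('mallethead l',(510,100),36),('tea',(755,138),75)]: print(n,atz(ray('top',f(*p)),z))
# cupboard top corners z=348
for p in [(207,38),(207,350),(48,37),(45,352)]: print('c',atz(ray('top',f(*p)),348))
g=lambda u,v:(90+u/2,120+v/2)
for p in [(612,80),(512,351),(753,133)]: print('cs',atz(ray('scene',g(*p)),348))
E
```

```text
prong (array([488.6, -32.8,  10.5]), [0.6, 0.6])
hinge (array([574.2, 288.1, 127.4]), [0.7, 0.7])
eye (array([569.5, 237.5, 272.2]), [0.3, 0.3])
pole (array([ 519. , -223.5,    6.5]), [5.8, 5.8])
cup (array([556.3, 371.7, -46.6]), [0.3, 0.3])
ring s, t (array([569.8, 227.2, 287.3]), [3.1, 3.1])
butt [ 548.5 -387.    15. ]
ferrule [ 507.7 -174.7   15. ]
corner [478.5 -33.8  15. ]
tip [501.5 -27.8  15. ]
glue [740.9  68.4 130. ]
mallethead l [733.3 -67.5  36. ]
tea [ 683.1 -394.    75. ]
c [734.3 281.  348. ]
c [398.6 266.  348. ]
c [730.7 452.4 348. ]
c [392.8 435.8 348. ]
cs [405.4 275.7 348. ]
cs [739.3 287.7 348. ]
cs [396.3 440.1 348. ]
```

```bash
cat >> h.py <<'E'
def down(yaw):
    x=np.array([np.cos(yaw),np.sin(yaw),0]);z=np.array([0,0,-1.]);return R.from_matrix(np.c_[x,np.cross(z,x),z])
def plan(pos,rot,n,start=None,way=None):
    s=ctrl.sense(); p=np.array(s['eef_pos'],float); r=q2r(s['ee_rot'])
    if start: p,r=np.array(start[0],float),start[1]
    rows=[]
    for k in range(n):
        d=r.inv().apply((pos-p)/(n-k))/750; w=(r.inv()*rot).as_rotvec()/(n-k)/(np.pi/4)
        d=np.round(d,4);w=np.round(w,4); rows.append([d.tolist(),w.tolist()])
        p=p+r.apply(d*750); r=r*R.from_rotvec(w*np.pi/4)
    print('max mm',max(np.linalg.norm(x[0])*750 for x in rows),'deg',max(np.linalg.norm(x[1])*45 for x in rows))
    print(str(rows).replace(' ','').replace('-0.0,','0,').replace('0.0,','0,').replace('-0.0]','0]').replace('0.0]','0]')); return p,r
E
python3 - <<'E'
from h import *
plan(np.array([514,-210,170.]),down(np.deg2rad(11.5)),15)
E
```

```text
max mm 33.083162258163895 deg 5.8545
[[[-0.0177,-0.04,0.0054],[0,0,-0.1301]],[[-0.0136,-0.0416,0.0055],[0,0,-0.1301]],[[-0.0092,-0.0427,0.0054],[0,0,-0.1301]],[[-0.0048,-0.0435,0.0055],[0,0,-0.1301]],[[-0.0004,-0.0437,0.0054],[0,0,-0.1301]],[[0.0041,-0.0435,0.0055],[0,0,-0.1301]],[[0.0085,-0.0429,0.0054],[0,0,-0.1301]],[[0.0128,-0.0418,0.0055],[0,0,-0.1301]],[[0.017,-0.0403,0.0054],[0,0,-0.1301]],[[0.0211,-0.0383,0.0055],[0,0,-0.1301]],[[0.0249,-0.036,0.0054],[0,0,-0.1301]],[[0.0284,-0.0333,0.0055],[0,0,-0.1301]],[[0.0316,-0.0302,0.0054],[0,0,-0.1301]],[[0.0346,-0.0268,0.0055],[0,0,-0.1301]],[[0.0371,-0.0231,0.0054],[0,0,-0.1301]]]
```

Request:
play_rows(
  steps=[
    [[-0.0177,-0.04,0.0054],[0,0,-0.13]],
    [[-0.0136,-0.0416,0.0055],[0,0,-0.13]],
    [[-0.0092,-0.0427,0.0054],[0,0,-0.13]],
    [[-0.0048,-0.0435,0.0055],[0,0,-0.13]],
    [[-0.0004,-0.0437,0.0054],[0,0,-0.13]],
    [[0.0041,-0.0435,0.0055],[0,0,-0.13]],
    [[0.0085,-0.0429,0.0054],[0,0,-0.13]],
    [[0.0128,-0.0418,0.0055],[0,0,-0.13]],
    [[0.017,-0.0403,0.0054],[0,0,-0.13]],
    [[0.0211,-0.0383,0.0055],[0,0,-0.13]],
    [[0.0249,-0.036,0.0054],[0,0,-0.13]],
    [[0.0284,-0.0333,0.0055],[0,0,-0.13]],
    [[0.0316,-0.0302,0.0054],[0,0,-0.13]],
    [[0.0346,-0.0268,0.0055],[0,0,-0.13]],
    [[0.0371,-0.0231,0.0054],[0,0,-0.13]],
    [[0,0,0],[0,0,0]],
  ],
)

```text
time_s: 2.75
eef_pos: [516.0, -207.9, 169.3]
ee_rot: [-0.0, 0.995, 0.103, -0.0]
force: [-1.0, -1.2, -0.5]
grip_width: 0.999
```

Run:
```python
from h import *
np.set_printoptions(precision=1,suppress=True)
i=cams.camera_info('wrist'); shot('wrist','w1')
for t in ['pole','prong','eye_line']:
    r=cams.tip_of('wrist',t)[:2]; print(t,r)
    if r and t!='eye_line': print(atz(ray('wrist',r[0]['pixel'],i),15))
print(ctrl.sense()['eef_pos'],i)
```

```text
pole [{'pixel': [260.6, 193.5], 'p': 0.74}]
[ 521.2 -226.2   15. ]
prong [{'pixel': [275.3, 0.2], 'p': 0.86}, {'pixel': [440.0, 179.1], 'p': 0.47}]
[494.2 -26.8  15. ]
eye_line []
[ 513.8 -210.8  170.1] {'fx': 297.3186396354542, 'fy': 297.3186396354542, 'cx': 259.80594533449084, 'cy': 192.26496947351202, 'xyz': array([ 500.3, -129.2,  312.5]), 'attitude': array([ 1. , -0.2, -0. ,  0.1])}
```

View pics/w1.png

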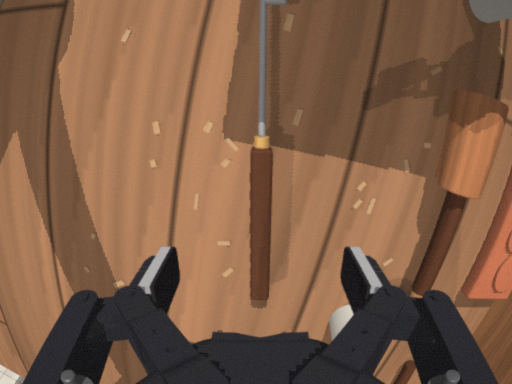

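Run:
```python
from h import *
np.set_printoptions(precision=1,suppress=True)
i=cams.camera_info('wrist')
f=lambda u,v:(70+u/2.5,120+v/2.5)
W={'ferr':(261.5,142),'corner':(264,2),'butt':(259,300),'hmid':(260.5,225)}
for k,p in W.items(): print(k,atz(ray('wrist',p,i),15))
print('ferr', tri([ray('wrist',W['ferr'],i),ray('top',f(584,267))]),tri([ray('wrist',W['ferr'],i),ray('scene',(90+257/2,120+107/2))]))
print('corner', tri([ray('wrist',W['corner'],i),ray('top',f(481,286))]),tri([ray('wrist',W['corner'],i),ray('scene',(90+342/2,120+130/2))]))
```

```text
ferr [ 508.9 -175.7   15. ]
corner [482.7 -33.8  15. ]
butt [ 545.1 -369.1   15. ]
hmid [ 526.  -265.5   15. ]
ferr (array([ 506.7, -169. ,   59.9]), [0.6, 0.6]) (array([ 507.7, -172.5,   10.8]), [3.9, 3.9])
corner (array([480.6, -33.5,  12.8]), [2.1, 2.1]) (array([481.2, -30.6,   7.7]), [1.3, 1.3])
```

Run:
```python
from h import *
p=plan(np.array([515,-210.5,30.]),down(np.deg2rad(10.7)),5)
plan(np.array([515,-210.5,4.]),down(np.deg2rad(10.7)),3,start=p)
```

```text
max mm 28.051604232200344 deg 0.13057756315692218
[[[0.0003,0,0.0374],[0,0,0.0029]],[[0.0004,0,0.0374],[0,0,0.0029]],[[0.0003,0,0.0373],[0.0001,0,0.0029]],[[0.0004,0,0.0374],[0,0.0001,0.0029]],[[0.0003,0,0.0373],[0.0001,0,0.0028]]]
max mm 8.7 deg 0.0
[[[0,0,0.0116],[0,0,0]],[[0,0,0.0116],[0,0,0]],[[0,0,0.0115],[0,0,0]]]
```

Request:
play_rows(
  steps=[
    [[0.0003,0,0.0374],[0,0,0.003]],
    [[0.0003,0,0.0374],[0,0,0.003]],
    [[0.0003,0,0.0374],[0,0,0.003]],
    [[0.0003,0,0.0374],[0,0,0.003]],
    [[0.0003,0,0.0374],[0,0,0.003]],
    [[0,0,0.0116],[0,0,0]],
    [[0,0,0.0116],[0,0,0]],
    [[0,0,0.0115],[0,0,0]],
    [[0,0,0],[0,0,0]],
  ],
)

```text
time_s: 3.85
eef_pos: [515.2, -210.1, 3.6]
ee_rot: [-0.0, 0.996, 0.094, -0.0]
force: [0.4, 0.1, 0.3]
grip_width: 1.0
```

Request:
play_rows(
  steps=[
    [[0,0,0],[0,0,0]],
    [[0,0,0],[0,0,0]],
    [[0,0,0],[0,0,0]],
    [[0,0,0],[0,0,0]],
    [[0,0,0],[0,0,0]],
    [[0,0,0],[0,0,0]],
    [[0,0,0],[0,0,0]],
    [[0,0,0],[0,0,0]],
  ],
  grip=1,
  squeeze=90,
)

```text
time_s: 4.65
eef_pos: [515.7, -210.2, 4.4]
ee_rot: [0.0, 0.996, 0.094, 0.001]
force: [-0.4, 0.5, 5.9]
grip_width: 0.24
```

Run:
```python
from h import *
s=ctrl.sense();print(s['joints'],s['force'],s['time_s'])
p=plan(np.array([516,-210.5,100.]),down(np.deg2rad(10.7)),4)
a=np.deg2rad(45)
rot=down(np.deg2rad(2.5))
rot=rot*R.from_rotvec([-a,0,0]); print(rot.as_matrix())
plan(np.array([540,20,320.]),rot,12,start=p)
```

```text
[-5.97450006e-01  6.58124098e-01  1.62325759e+00  1.04647068e-04
  8.58943660e-01 -7.85307457e-01] [-0.35654302  0.53650035  5.88005057] 4.65
max mm 23.925235108562674 deg 0.024233241632105267
[[[0.0001,0.0001,-0.0319],[0.0003,-0.0003,0.0003]],[[0.0001,0.0001,-0.0319],[0.0003,-0.0003,0.0003]],[[0.0001,0.0002,-0.0318],[0.0002,-0.0003,0.0004]],[[0.0001,0.0001,-0.0319],[0.0003,-0.0003,0.0003]]]
[[ 9.99048222e-01  3.08435646e-02  3.08435646e-02]
 [ 4.36193874e-02 -7.06433772e-01 -7.06433772e-01]
 [-3.46944695e-18  7.07106781e-01 -7.07106781e-01]]
max mm 26.661313264728726 deg 3.8092440194873314
[[[0.0074,-0.0247,-0.0244],[-0.0832,-0.006,0.0144]],[[0.007,-0.0231,-0.026],[-0.0832,-0.006,0.0144]],[[0.0066,-0.0214,-0.0275],[-0.0832,-0.006,0.0144]],[[0.0062,-0.0197,-0.0289],[-0.0832,-0.006,0.0144]],[[0.0059,-0.0178,-0.0302],[-0.0832,-0.0059,0.0144]],[[0.0056,-0.0158,-0.0313],[-0.0832,-0.006,0.0144]],[[0.0052,-0.0138,-0.0323],[-0.0832,-0.0059,0.0144]],[[0.0049,-0.0118,-0.0331],[-0.0832,-0.006,0.0144]],[[0.0047,-0.0096,-0.0339],[-0.0832,-0.0059,0.0144]],[[0.0044,-0.0074,-0.0344],[-0.0832,-0.006,0.0144]],[[0.0042,-0.0052,-0.0349],[-0.0831,-0.0059,0.0144]],[[0.004,-0.003,-0.0351],[-0.0832,-0.006,0.0144]]]
```

Run:
```python
from h import *
p=(np.array([516,-210.5,100.]),down(np.deg2rad(10.7)))
a=np.deg2rad(45)
rot=down(np.deg2rad(2.5))
rot=rot*R.from_rotvec([a,0,0]); print(rot.as_matrix()[:,2])
plan(np.array([540,20,320.]),rot,12,start=p)
```

```text
[-0.03084356  0.70643377 -0.70710678]
max mm 26.661313264728726 deg 3.8092440194873314
[[[0.0074,-0.0247,-0.0244],[0.0832,0.006,0.0144]],[[0.0072,-0.0263,-0.0227],[0.0832,0.006,0.0144]],[[0.007,-0.0278,-0.021],[0.0832,0.006,0.0144]],[[0.0068,-0.0292,-0.0191],[0.0832,0.006,0.0144]],[[0.0065,-0.0304,-0.0171],[0.0832,0.0059,0.0144]],[[0.0062,-0.0316,-0.015],[0.0832,0.006,0.0144]],[[0.0059,-0.0325,-0.0129],[0.0832,0.0059,0.0144]],[[0.0056,-0.0334,-0.0107],[0.0832,0.006,0.0144]],[[0.0053,-0.0341,-0.0085],[0.0832,0.0059,0.0144]],[[0.0049,-0.0346,-0.0062],[0.0831,0.006,0.0144]],[[0.0046,-0.035,-0.0039],[0.0832,0.0059,0.0144]],[[0.0042,-0.0352,-0.0016],[0.0831,0.006,0.0144]]]
```

Request:
play_rows(
  steps=[
    [[0,0,-0.012],[0,0,0]],
    [[0,0,-0.0255],[0,0,0]],
    [[0,0,-0.03],[0,0,0]],
    [[0,0,-0.03],[0,0,0]],
    [[0,0,-0.03],[0,0,0]],
  ],
)

```text
time_s: 5.15
eef_pos: [515.0, -209.8, 100.4]
ee_rot: [-0.0, 0.996, 0.094, -0.0]
force: [-0.2, 0.1, -1.1]
grip_width: 0.237
```

Request:
play_rows(
  steps=[
    [[0.0074,-0.0247,-0.0244],[0.083,0.006,0.0144]],
    [[0.0072,-0.0263,-0.0227],[0.083,0.006,0.0144]],
    [[0.007,-0.0278,-0.021],[0.083,0.006,0.0144]],
    [[0.0068,-0.0292,-0.0191],[0.083,0.006,0.0144]],
    [[0.0065,-0.0304,-0.0171],[0.083,0.006,0.0144]],
    [[0.0062,-0.0316,-0.015],[0.083,0.006,0.0144]],
    [[0.0059,-0.0325,-0.0129],[0.083,0.006,0.0144]],
    [[0.0056,-0.0334,-0.0107],[0.083,0.006,0.0144]],
    [[0.0053,-0.0341,-0.0085],[0.083,0.006,0.0144]],
    [[0.0049,-0.0346,-0.0062],[0.083,0.006,0.0144]],
    [[0.0046,-0.035,-0.0039],[0.083,0.006,0.0144]],
    [[0.0042,-0.0352,-0.0016],[0.083,0.006,0.0144]],
    [[0,0,0],[0,0,0]],
    [[0,0,0],[0,0,0]],
  ],
)

```text
time_s: 6.55
eef_pos: [538.8, 20.2, 318.7]
ee_rot: [-0.381, 0.924, 0.021, -0.009]
force: [-0.1, 0.0, -1.1]
grip_width: 0.242
```

Run:
```python
from h import *
np.set_printoptions(precision=2,suppress=True)
i=cams.camera_info('wrist'); shot('wrist','w2')
for t in ['eye_line','hinge_mid']: print(t,cams.tip_of('wrist',t)[:2])
print(cams.search_frame('wrist','eye_line')[:2])
s=ctrl.sense();print(s['eef_pos'],s['ee_rot'],s['joints'])
```

```text
eye_line [{'pixel': [301.9, 51.5], 'p': 0.93}]
hinge_mid [{'pixel': [288.6, 117.9], 'p': 0.56}, {'pixel': [259.4, 272.1], 'p': 0.41}]
[{'rect': [295.2, 69.8, 253.8, 121.1], 'p': 0.89}]
[538.91  20.23 318.67] [-0.38  0.92  0.02 -0.01] [-0.49  0.4   1.34  0.67  1.81 -0.51]
```

View pics/w2.png

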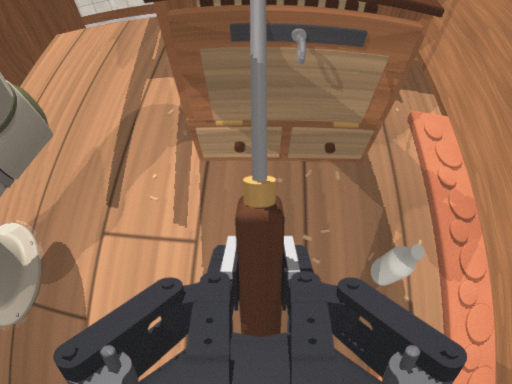

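Run:
```python
import cv2
s=cv2.imread('pics/w2.png')
cv2.imwrite('pics/w2z.png',cv2.resize(s[0:170,150:450],None,fx=2.6,fy=2.6,interpolation=cv2.INTER_CUBIC))
cv2.imwrite('pics/w2e.png',cv2.resize(s[15:75,275:325],None,fx=8,fy=8,interpolation=cv2.INTER_CUBIC))
```

```text
(no output)
```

View pics/w2z.png

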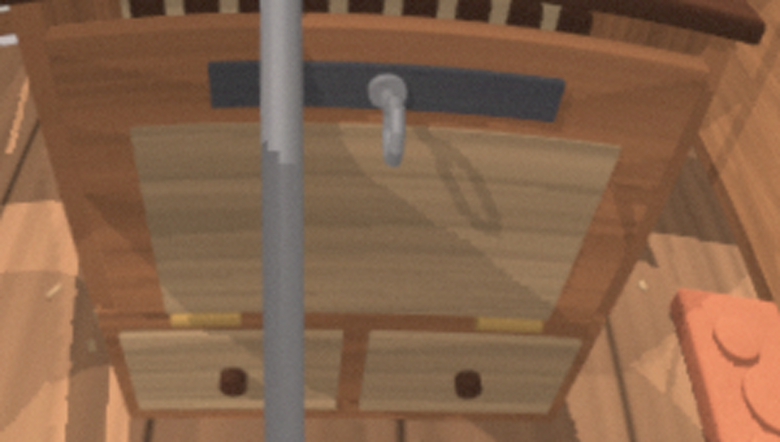

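View pics/w2e.png

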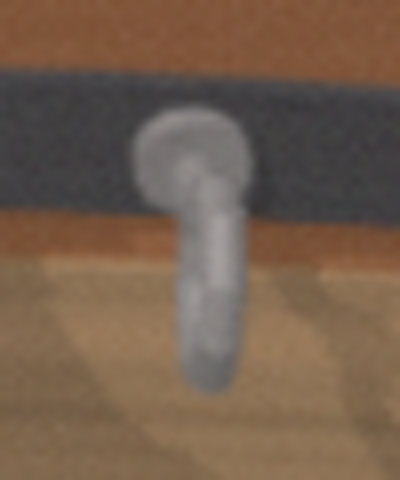

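Run:
```python
from h import *
np.set_printoptions(precision=1,suppress=True)
i=cams.camera_info('wrist')
f=lambda u,v:(150+u/2.6,v/2.6)
a,b=[atz(ray('wrist',f(*p),i),0) for p in [(132,414),(560,414)]]
print(a,b,np.linalg.norm(a-b),'mid',(a+b)/2,'yaw',np.degrees(np.arctan2((b-a)[1],(b-a)[0])))
# hatch hinge line: hinge pins brass at (205,320),(510,325), z~130
a,b=[atz(ray('wrist',f(*p),i),130) for p in [(100,314),(603,322)]]
print(a,b,np.linalg.norm(a-b),(a+b)/2)
w=[ray('wrist',p,i) for p in [(301.9,51.5),(301.5,64),(301.5,36)]]
t=ray('top',(171,198.7)); t2=ray('top',(140+140/4,130+272/4)); s=ray('scene',(346.4,223.2)); s2=ray('scene',(300+158/3.5,150+245/3.5))
print(tri([w[0],t]),tri([w[0],s]),tri([w[0],t,s]),tri([w[0],s2]))
for k in range(3):
  # wrist ray at planes
  o,d=w[k]
  print([ (o+d*(y-o[1])/d[1]).round(1) for y in (225,230,235,240)])
```

```text
[412.7 281.8   0. ] [737.6 298.5  -0. ] 325.3790704959259 mid [575.1 290.1  -0. ] yaw 2.9387439952297805
[416.9 269.6 130. ] [724.4 282.3 130. ] 307.74731923951157 [570.6 275.9 130. ]
(array([570.5, 234.6, 290.3]), [2.7, 2.7]) (array([574.4, 236.1, 288.6]), [1.1, 1.1]) (array([572.1, 236.1, 287.3]), [2.2, 4.1, 2.7]) (array([572.2, 229.5, 294.4]), [0.5, 0.5])
[array([572.1, 225. , 297.3]), array([572.7, 230. , 293.7]), array([573.3, 235. , 290.1]), array([573.9, 240. , 286.4])]
[array([573.3, 225. , 280.8]), array([573.9, 230. , 276.9]), array([574.6, 235. , 272.9]), array([575.2, 240. , 269. ])]
[array([569.9, 225. , 316.3]), array([570.5, 230. , 313.1]), array([571. , 235. , 309.9]), array([571.6, 240. , 306.6])]
```

Run:
```python
from h import *
i=cams.camera_info('wrist'); s=ctrl.sense(); T=q2r(s['ee_rot'])
for n,v in [('ferr top',(0,-30,-10.6)),('corner',(0,-180,-10.6)),('butt',(0,150,-10.6))]: print(n,proj('wrist',s['eef_pos']+T.apply(v),i))
plan(np.array([531.9,45,284.]),down(np.deg2rad(2.8)),11)
```

```text
ferr top [258.70695132 206.50559329]
corner [258.66346904 -93.22657922]
butt [259.19025294 409.48428844]
max mm 3.9707524475847142 deg 4.081591785076014
[[[-0.0007,0.0008,0.0051],[-0.0906,-0.0002,-0.0005]],[[-0.0007,0.0004,0.0052],[-0.0906,-0.0002,-0.0005]],[[-0.0007,0.0001,0.0052],[-0.0906,-0.0002,-0.0005]],[[-0.0007,-0.0003,0.0052],[-0.0907,-0.0002,-0.0005]],[[-0.0007,-0.0007,0.0051],[-0.0906,-0.0002,-0.0005]],[[-0.0007,-0.001,0.0051],[-0.0907,-0.0001,-0.0006]],[[-0.0007,-0.0014,0.005],[-0.0906,-0.0002,-0.0005]],[[-0.0007,-0.0017,0.0049],[-0.0907,-0.0001,-0.0006]],[[-0.0007,-0.0021,0.0047],[-0.0906,-0.0002,-0.0005]],[[-0.0008,-0.0024,0.0046],[-0.0907,-0.0001,-0.0006]],[[-0.0007,-0.0027,0.0045],[-0.0906,-0.0002,-0.0005]]]
```

Request:
play_rows(
  steps=[
    [[-0.0007,0.0008,0.0051],[-0.0906,0,-0.0005]],
    [[-0.0007,0.0004,0.0052],[-0.0906,0,-0.0005]],
    [[-0.0007,0.0001,0.0052],[-0.0906,0,-0.0005]],
    [[-0.0007,-0.0003,0.0052],[-0.0906,0,-0.0005]],
    [[-0.0007,-0.0007,0.0051],[-0.0906,0,-0.0005]],
    [[-0.0007,-0.001,0.0051],[-0.0906,0,-0.0005]],
    [[-0.0007,-0.0014,0.005],[-0.0906,0,-0.0005]],
    [[-0.0007,-0.0017,0.0049],[-0.0906,0,-0.0005]],
    [[-0.0007,-0.0021,0.0047],[-0.0906,0,-0.0005]],
    [[-0.0007,-0.0024,0.0046],[-0.0906,0,-0.0005]],
    [[-0.0007,-0.0027,0.0045],[-0.0906,0,-0.0005]],
    [[0,0,0],[0,0,0]],
    [[0,0,0],[0,0,0]],
  ],
)

```text
time_s: 8.05
eef_pos: [532.1, 45.5, 284.4]
ee_rot: [-0.001, 1.0, 0.024, 0.001]
force: [-0.4, 0.4, -1.1]
grip_width: 0.242
```

```bash
cat > look.py <<'E'
from h import *
import sys
np.set_printoptions(precision=2,suppress=True)
n=sys.argv[1]; E=np.array(eval(sys.argv[2])) if len(sys.argv)>2 else None
s=ctrl.sense(); T=q2r(s['ee_rot']); C=s['eef_pos']+T.apply((0,-180,-10.6)); tip=s['eef_pos']+T.apply((23,-180,-10.6))
print(s['time_s'],s['eef_pos'],s['ee_rot'],s['force'],'C',C)
for c in ('scene','top'):
    im=shot(c,n+c); im=cv2.cvtColor(np.asarray(im),cv2.COLOR_RGB2BGR)
    m=proj(c,C if E is None else E); x,y=int(m[0])-30,int(m[1])-25
    print(c,'origin',x,y,'C',proj(c,C),'tip',proj(c,tip),'E',None if E is None else proj(c,E), cams.tip_of(c,'prong')[:1],cams.tip_of(c,'eye_line')[:1])
    cv2.imwrite(f'pics/{n}{c}z.png',cv2.resize(im[y:y+50,x:x+70],None,fx=11,fy=11,interpolation=cv2.INTER_CUBIC))
E
python3 look.py p1 '[573,233,292]'
```

```text
8.05 [532.09  45.52 284.39] [-0.    1.    0.02  0.  ] [-0.36  0.38 -1.11] C [523.29 225.28 295.45]
scene origin 316 196 C [351.28 201.41] tip [348.06 209.92] E [346.03 221.39] [{'pixel': [351.4, 202.8], 'p': 0.86}] [{'pixel': [347.4, 220.1], 'p': 0.73}]
top origin 141 171 C [173.43 214.48] tip [173.36 206.26] E [171.59 196.81] [{'pixel': [170.7, 209.5], 'p': 0.86}] [{'pixel': [169.1, 198.3], 'p': 0.88}]
```

View pics/p1scenez.png

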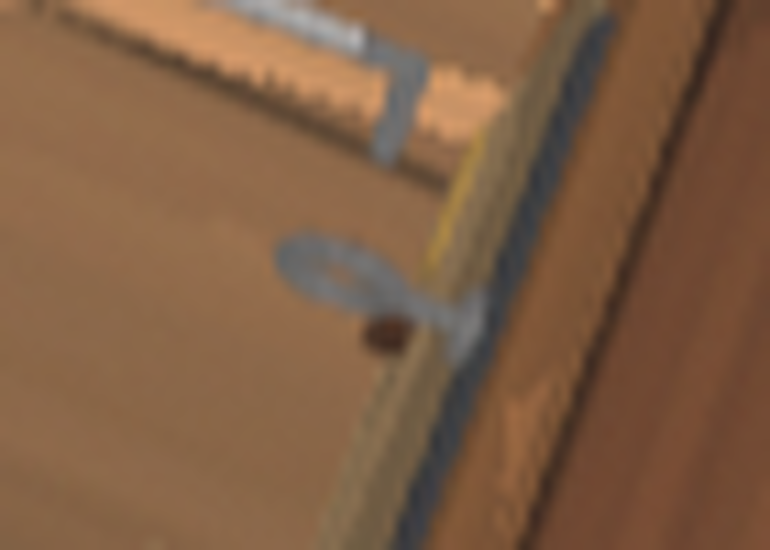

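View pics/p1topz.png

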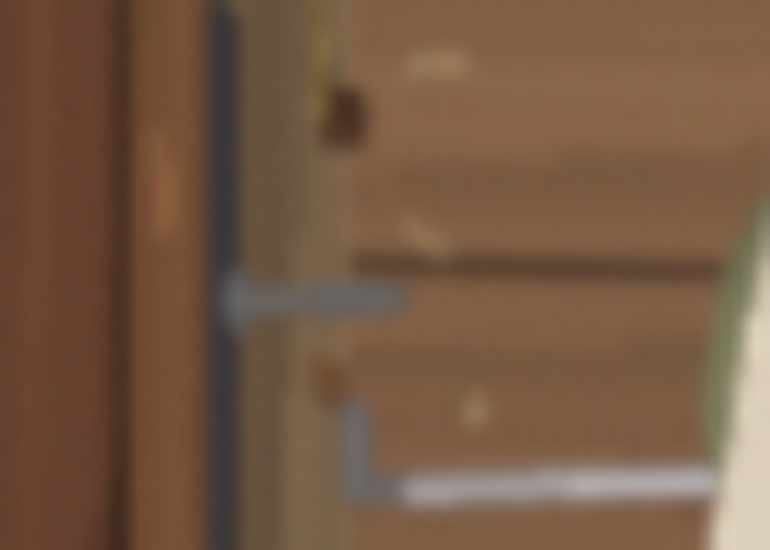

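Run:
```python
from h import *
E=np.array([573,233,292.])
def J(c): return np.array([(proj(c,E+d)-proj(c,E-d))/2 for d in np.eye(3)]).T
A=np.vstack([J('scene'),J('top')]); print(A.round(3))
for b in ([-.6,-.9,.8,.1],): print(np.linalg.lstsq(A,b,rcond=None)[0])
for dz in (-2,0,2):
  print(dz,np.linalg.lstsq(A[:,:2],np.array(b)-A[:,2]*dz,rcond=None))
```

```text
[[-0.163  0.399  0.093]
 [ 0.371  0.185 -0.118]
 [ 0.015 -0.357 -0.06 ]
 [-0.354 -0.009 -0.036]]
[-0.49823426 -2.43048344  2.38242815]
-2 (array([-1.20974163, -1.92081879]), array([0.30815344]), np.int32(2), array([0.56651006, 0.53796704]))
0 (array([-0.88503243, -2.15341343]), array([0.09926741]), np.int32(2), array([0.56651006, 0.53796704]))
2 (array([-0.56032323, -2.38600807]), array([0.01389385]), np.int32(2), array([0.56651006, 0.53796704]))
```

Request:
play_rows(
  steps=[
    [[0,-0.002,0.0017],[0,0,0]],
    [[0,-0.002,0.0017],[0,0,0]],
    [[0.0055,0,0],[0,0,0]],
    [[0.0055,0,0],[0,0,0]],
    [[0.0055,0,0],[0,0,0]],
    [[0.0055,0,0],[0,0,0]],
    [[0.0055,0,0],[0,0,0]],
    [[0.0055,0,0],[0,0,0]],
    [[0,0,0],[0,0,0]],
  ],
)

```text
time_s: 9.25
eef_pos: [557.1, 49.6, 281.8]
ee_rot: [-0.0, 1.0, 0.024, 0.001]
force: [0.2, 0.5, -1.2]
grip_width: 0.245
```

```bash
python3 look.py p2 '[572.3,230.7,293]'
```

```text
9.25 [557.15  49.64 281.85] [-0.    1.    0.02  0.  ] [ 0.18  0.47 -1.25] C [548.43 229.42 292.62]
scene origin 315 195 C [348.63 211.63] tip [345.37 220.26] E [345.32 220.58] [{'pixel': [349.3, 216.7], 'p': 0.68}] [{'pixel': [350.9, 221.0], 'p': 0.68}]
top origin 142 172 C [172.48 205.54] tip [172.41 197.37] E [172.34 197.04] [{'pixel': [174.1, 200.2], 'p': 0.77}] [{'pixel': [169.3, 198.8], 'p': 0.73}]
```

View pics/p2scenez.png

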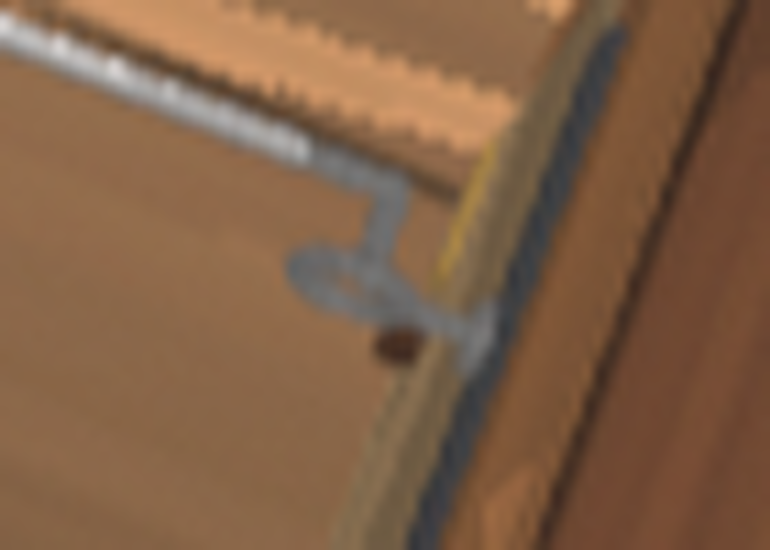

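View pics/p2topz.png

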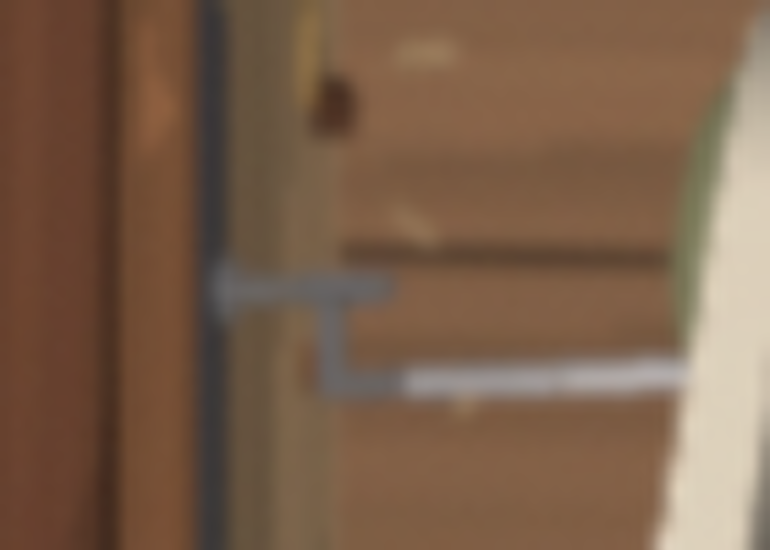

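Request:
play_rows(
  steps=[
    [[0.0035,0,0],[0,0,0]],
    [[0.0035,0,0],[0,0,0]],
    [[0.0035,0,0],[0,0,0]],
    [[0,0,0],[0,0,0]],
  ],
)

```text
time_s: 9.95
eef_pos: [564.9, 50.1, 281.9]
ee_rot: [-0.0, 1.0, 0.024, 0.001]
force: [-0.7, -0.1, -1.1]
grip_width: 0.24
```

Request:
play_rows(
  steps=[
    [[0.0025,0,0],[0,0,0]],
    [[0.0025,0,0],[0,0,0]],
    [[0.0025,0,0],[0,0,0]],
    [[0,0,0],[0,0,0]],
  ],
)

```text
time_s: 10.35
eef_pos: [570.4, 50.3, 282.0]
ee_rot: [-0.001, 1.0, 0.024, 0.001]
force: [-0.4, -0.2, -1.9]
grip_width: 0.241
```

```bash
python3 look.py p3 '[572.3,230.7,293]'
```

```text
10.35 [570.4   50.34 281.99] [-0.    1.    0.02  0.  ] [-0.38 -0.2  -1.85] C [561.68 230.12 292.76]
scene origin 315 195 C [346.79 216.59] tip [343.49 225.3 ] E [345.32 220.58] [{'pixel': [344.9, 220.9], 'p': 0.63}] [{'pixel': [347.3, 219.5], 'p': 0.98}]
top origin 142 172 C [172.41 200.82] tip [172.34 192.67] E [172.34 197.04] [{'pixel': [173.2, 192.6], 'p': 0.63}] [{'pixel': [365.2, 176.4], 'p': 0.5}]
```

View pics/p3scenez.png

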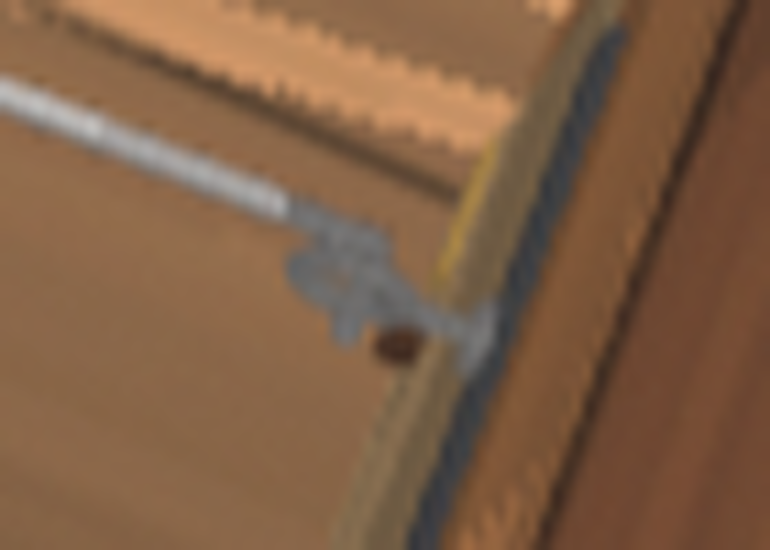

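View pics/p3topz.png

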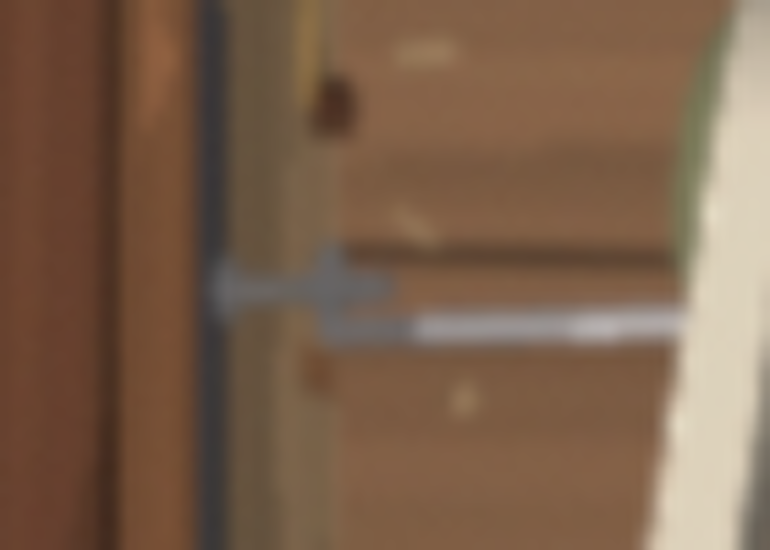

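Request:
play_rows(
  steps=[
    [[0.0016,0,0.0007],[0,0,0]],
    [[0.0016,0,0],[0,0,0]],
    [[0,0,0],[0,0,0]],
  ],
)

```text
time_s: 10.95
eef_pos: [572.7, 50.5, 281.5]
ee_rot: [-0.001, 1.0, 0.024, 0.001]
force: [-0.6, 1.1, -1.6]
grip_width: 0.241
```

Request:
play_rows(
  steps=[
    [[0.0015,0,0],[0,0,0]],
    [[0,0,0],[0,0,0]],
  ],
)

```text
time_s: 11.15
eef_pos: [573.8, 50.5, 281.5]
ee_rot: [-0.0, 1.0, 0.024, 0.001]
force: [1.0, -0.1, -1.1]
grip_width: 0.239
```

Request:
play_rows(
  steps=[
    [[0.001,0,0],[0,0,0]],
    [[0,0,0],[0,0,0]],
  ],
)

```text
time_s: 11.35
eef_pos: [574.5, 50.5, 281.5]
ee_rot: [-0.0, 1.0, 0.024, 0.001]
force: [0.6, 0.7, -1.9]
grip_width: 0.24
```

Request:
play_rows(
  steps=[
    [[0.001,0,0],[0,0,0]],
    [[0,0,0],[0,0,0]],
  ],
)

```text
time_s: 11.55
eef_pos: [575.1, 50.6, 281.5]
ee_rot: [-0.0, 1.0, 0.024, 0.001]
force: [-1.5, -0.1, -1.3]
grip_width: 0.241
```

Request:
play_rows(
  steps=[
    [[0.001,0,0],[0,0,0]],
    [[0,0,0],[0,0,0]],
  ],
)

```text
time_s: 11.75
eef_pos: [575.8, 50.6, 281.4]
ee_rot: [-0.0, 1.0, 0.024, 0.001]
force: [-2.9, -0.4, -1.6]
grip_width: 0.239
```

Request:
play_rows(
  steps=[
    [[0.001,0,0],[0,0,0]],
    [[0,0,0],[0,0,0]],
  ],
)

```text
time_s: 11.95
eef_pos: [576.5, 50.7, 281.4]
ee_rot: [-0.0, 1.0, 0.024, 0.0]
force: [-3.3, -1.0, -1.3]
grip_width: 0.242
```

Request:
play_rows(
  steps=[
    [[0,0,0],[0,0,0]],
    [[0,0,0],[0,0,0]],
    [[0,0,0],[0,0,0]],
    [[0,0,0],[0,0,0]],
    [[0,0,0],[0,0,0]],
    [[0,0,0],[0,0,0]],
  ],
)

```text
time_s: 12.55
eef_pos: [576.7, 50.7, 281.5]
ee_rot: [-0.0, 1.0, 0.024, 0.001]
force: [-5.3, -0.6, -1.9]
grip_width: 0.238
```

```bash
python3 look.py p4 '[572.3,230.7,293]'; python3 -c "
from h import *
print(ctrl.sense()['force'])
cams.capture('wrist');print(ctrl.sense()['force'],ctrl.sense()['wrist_torque'])"
```

```text
12.55 [576.66  50.67 281.53] [-0.    1.    0.02  0.  ] [-5.27 -0.61 -1.91] C [567.93 230.45 292.3 ]
scene origin 315 195 C [345.86 219.  ] tip [342.55 227.75] E [345.32 220.58] [{'pixel': [345.4, 223.0], 'p': 0.56}] [{'pixel': [345.9, 222.4], 'p': 0.8}]
top origin 142 172 C [172.41 198.62] tip [172.34 190.48] E [172.34 197.04] [{'pixel': [171.5, 193.3], 'p': 0.65}] [{'pixel': [168.5, 197.6], 'p': 0.59}]
[-5.09804555 -0.19349298 -1.82583859]
[-5.64834853 -1.36195768 -1.79792124] [-0.0893584   0.77950141  0.84711544]
```

View pics/p4scenez.png

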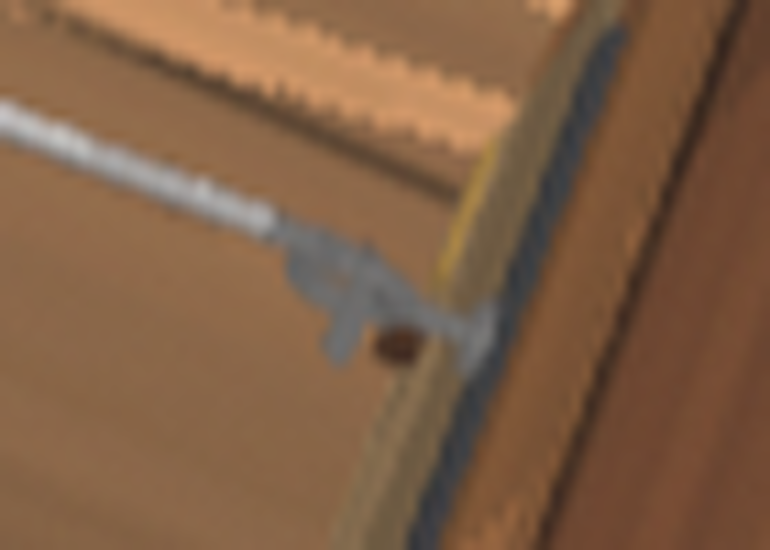

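View pics/p4topz.png

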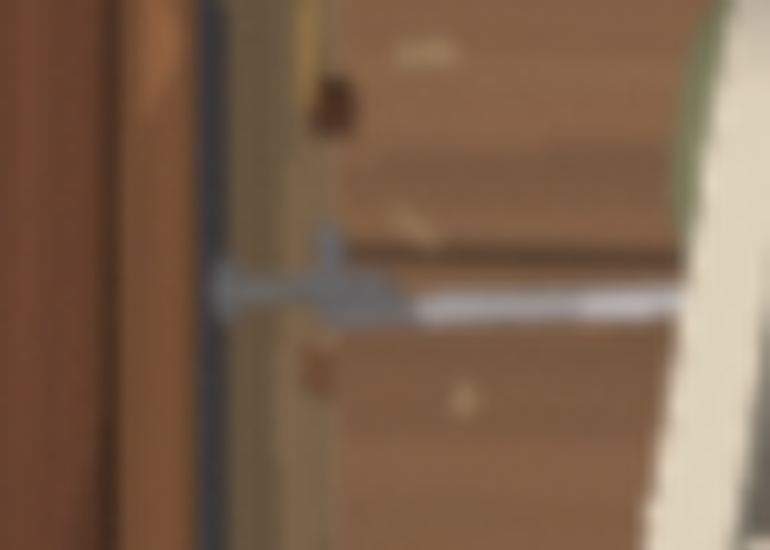

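Request:
play_rows(
  steps=[
    [[-0.0009,0,0],[0,0,0]],
    [[0,0,0],[0,0,0]],
    [[0,0,0],[0,0,0]],
    [[0,0,0],[0,0,0]],
    [[0,0,0],[0,0,0]],
    [[0,0,0],[0,0,0]],
    [[0,0,0],[0,0,0]],
    [[0,0,0],[0,0,0]],
  ],
)

```text
time_s: 13.7
eef_pos: [576.1, 50.6, 281.5]
ee_rot: [-0.001, 1.0, 0.024, 0.001]
force: [-3.9, -0.1, -2.5]
grip_width: 0.241
```

```bash
cat > arc.py <<'E'
import numpy as np,sys
# args: phi list start,end,n ; prints (fwd,down) displacement rows in tool units: [x,+y(fwd=-Y world),+z(down)]
r=171.3
def pt(p,lead=0): return np.array([r*np.sin(p)+lead*np.cos(p), -r*np.cos(p)+lead*np.sin(p)])
a,b,n=float(sys.argv[1]),float(sys.argv[2]),int(sys.argv[3])
ps=np.linspace(a,b,n+1)
rows=[[[0]+(np.round((pt(ps[k+1])-pt(ps[k]))/750,4)).tolist(),[0,0,0]] for k in range(n)]
print(rows)
E
python3 arc.py .322 .622 17; python3 arc.py .622 .95 18;python3 arc.py .95 1.28 18;python3 arc.py 1.28 1.48 12
```

```text
[[[0, 0.0038, 0.0013], [0, 0, 0]], [[0, 0.0038, 0.0014], [0, 0, 0]], [[0, 0.0038, 0.0014], [0, 0, 0]], [[0, 0.0037, 0.0015], [0, 0, 0]], [[0, 0.0037, 0.0016], [0, 0, 0]], [[0, 0.0037, 0.0016], [0, 0, 0]], [[0, 0.0037, 0.0017], [0, 0, 0]], [[0, 0.0036, 0.0018], [0, 0, 0]], [[0, 0.0036, 0.0018], [0, 0, 0]], [[0, 0.0036, 0.0019], [0, 0, 0]], [[0, 0.0035, 0.002], [0, 0, 0]], [[0, 0.0035, 0.002], [0, 0, 0]], [[0, 0.0035, 0.0021], [0, 0, 0]], [[0, 0.0034, 0.0021], [0, 0, 0]], [[0, 0.0034, 0.0022], [0, 0, 0]], [[0, 0.0033, 0.0023], [0, 0, 0]], [[0, 0.0033, 0.0023], [0, 0, 0]]]
[[[0, 0.0034, 0.0025], [0, 0, 0]], [[0, 0.0033, 0.0025], [0, 0, 0]], [[0, 0.0033, 0.0026], [0, 0, 0]], [[0, 0.0032, 0.0026], [0, 0, 0]], [[0, 0.0032, 0.0027], [0, 0, 0]], [[0, 0.0031, 0.0028], [0, 0, 0]], [[0, 0.0031, 0.0028], [0, 0, 0]], [[0, 0.003, 0.0029], [0, 0, 0]], [[0, 0.003, 0.0029], [0, 0, 0]], [[0, 0.0029, 0.003], [0, 0, 0]], [[0, 0.0029, 0.003], [0, 0, 0]], [[0, 0.0028, 0.0031], [0, 0, 0]], [[0, 0.0027, 0.0031], [0, 0, 0]], [[0, 0.0027, 0.0032], [0, 0, 0]], [[0, 0.0026, 0.0032], [0, 0, 0]], [[0, 0.0026, 0.0
[... 402 characters left out ...]
8, 0.0038], [0, 0, 0]], [[0, 0.0017, 0.0038], [0, 0, 0]], [[0, 0.0017, 0.0038], [0, 0, 0]], [[0, 0.0016, 0.0039], [0, 0, 0]], [[0, 0.0015, 0.0039], [0, 0, 0]], [[0, 0.0015, 0.0039], [0, 0, 0]], [[0, 0.0014, 0.004], [0, 0, 0]], [[0, 0.0013, 0.004], [0, 0, 0]], [[0, 0.0012, 0.004], [0, 0, 0]]]
[[[0, 0.0011, 0.0037], [0, 0, 0]], [[0, 0.001, 0.0037], [0, 0, 0]], [[0, 0.0009, 0.0037], [0, 0, 0]], [[0, 0.0009, 0.0037], [0, 0, 0]], [[0, 0.0008, 0.0037], [0, 0, 0]], [[0, 0.0008, 0.0037], [0, 0, 0]], [[0, 0.0007, 0.0037], [0, 0, 0]], [[0, 0.0006, 0.0038], [0, 0, 0]], [[0, 0.0006, 0.0038], [0, 0, 0]], [[0, 0.0005, 0.0038], [0, 0, 0]], [[0, 0.0004, 0.0038], [0, 0, 0]], [[0, 0.0004, 0.0038], [0, 0, 0]]]
```

Request:
play_rows(
  steps=[
    [[-0.0008,0,0],[0,0,0]],
    [[0,0.0015,0.0005],[0,0,0]],
    [[0,0.0015,0.0005],[0,0,0]],
    [[0,0.0015,0.0005],[0,0,0]],
    [[0,0,0],[0,0,0]],
  ],
)

```text
time_s: 14.2
eef_pos: [575.7, 47.0, 280.4]
ee_rot: [-0.0, 1.0, 0.024, 0.001]
force: [-1.8, -0.8, -1.9]
grip_width: 0.245
```

Request:
play_rows(
  steps=[
    [[0,0.0012,0.0004],[0,0,0]],
    [[0,0.0012,0.0004],[0,0,0]],
    [[0,0.0012,0.0004],[0,0,0]],
    [[0,0,0],[0,0,0]],
  ],
)

```text
time_s: 14.6
eef_pos: [575.8, 44.3, 279.5]
ee_rot: [-0.0, 1.0, 0.024, 0.001]
force: [-1.7, -0.4, -1.2]
grip_width: 0.238
```

Request:
play_rows(
  steps=[
    [[0,0.0025,0.0008],[0,0,0]],
    [[0,0.0025,0.0009],[0,0,0]],
    [[0,0.0025,0.0009],[0,0,0]],
  ],
)

```text
time_s: 14.9
eef_pos: [576.0, 39.0, 277.5]
ee_rot: [-0.001, 1.0, 0.024, 0.001]
force: [-1.4, 2.4, -2.0]
grip_width: 0.24
```

Request:
play_rows(
  steps=[
    [[0,0.0037,0.0014],[0,0,0]],
    [[0,0.0037,0.0014],[0,0,0]],
    [[0,0.0037,0.0014],[0,0,0]],
    [[0,0.0037,0.0015],[0,0,0]],
    [[0,0.0037,0.0016],[0,0,0]],
    [[0,0.0037,0.0016],[0,0,0]],
  ],
)

```text
time_s: 15.5
eef_pos: [576.8, 22.1, 270.7]
ee_rot: [-0.001, 1.0, 0.024, 0.001]
force: [-1.7, 3.9, -3.7]
grip_width: 0.237
```

```bash
python3 look.py p5 '[573,215,288]'
```

```text
15.5 [576.78  22.07 270.65] [-0.    1.    0.02  0.  ] [-1.74  3.93 -3.68] C [568.06 201.85 281.43]
scene origin 308 193 C [333.65 215.15] tip [330.3  223.73] E [338.53 218.55] [{'pixel': [331.9, 218.5], 'p': 0.93}] [{'pixel': [334.6, 216.6], 'p': 0.75}]
top origin 148 172 C [183.18 199.19] tip [183.1  191.12] E [178.24 197.11] [{'pixel': [181.7, 196.4], 'p': 0.58}] [{'pixel': [178.6, 200.5], 'p': 0.88}]
```

View pics/p5scenez.png

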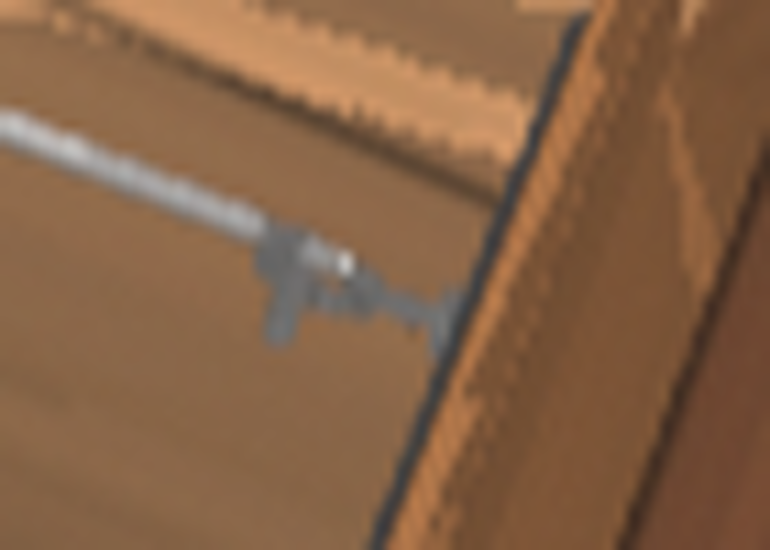

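View pics/p5topz.png

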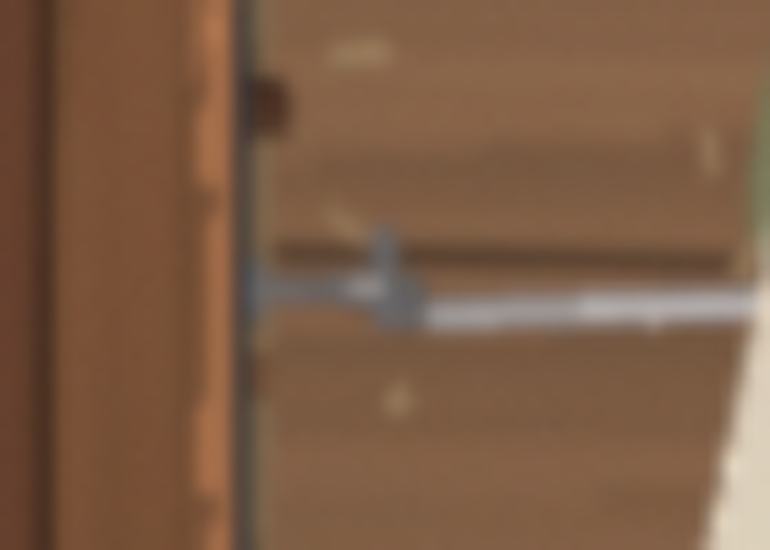

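```bash
python3 arc.py .51 1.51 56
```

```text
[[[0, 0.0035, 0.002], [0, 0, 0]], [[0, 0.0035, 0.0021], [0, 0, 0]], [[0, 0.0035, 0.0021], [0, 0, 0]], [[0, 0.0034, 0.0022], [0, 0, 0]], [[0, 0.0034, 0.0023], [0, 0, 0]], [[0, 0.0033, 0.0023], [0, 0, 0]], [[0, 0.0033, 0.0024], [0, 0, 0]], [[0, 0.0033, 0.0024], [0, 0, 0]], [[0, 0.0032, 0.0025], [0, 0, 0]], [[0, 0.0032, 0.0026], [0, 0, 0]], [[0, 0.0031, 0.0026], [0, 0, 0]], [[0, 0.0031, 0.0027], [0, 0, 0]], [[0, 0.003, 0.0027], [0, 0, 0]], [[0, 0.003, 0.0028], [0, 0, 0]], [[0, 0.0029, 0.0028], [0, 0, 0]], [[0, 0.0029, 0.0029], [0, 0, 0]], [[0, 0.0028, 0.0029], [0, 0, 0]], [[0, 0.0028, 0.003], [0, 0, 0]], [[0, 0.0027, 0.003], [0, 0, 0]], [[0, 0.0027, 0.0031], [0, 0, 0]], [[0, 0.0026, 0.0031], [0, 0, 0]], [[0, 0.0026, 0.0032], [0, 0, 0]], [[0, 0.0025, 0.0032], [0, 0, 0]], [[0, 0.0024, 0.0033], [0, 0, 0]], [[0, 0.0024, 0.0033], [0, 0, 0]], [[0, 0.0023, 0.0034], [0, 0, 0]], [[0, 0.0023, 0.0034], [0, 0, 0]], [[0, 0.0022, 0.0034], [0, 0, 0]], [[0, 0.0021, 0.0035], [0, 0, 0]], [[0, 0.0021, 0.0035], [0, 0, 0]], [[0, 0.002, 0.0035], [0, 0, 0]], [[0, 0.0019, 0.0036], [0, 0, 0]], [[0, 0.0019, 0.0036], [0, 0, 0]], [[0, 0.0018, 0.0036], [0, 0, 0]], [[0, 0.0018, 0.0037], [0, 0, 0]], [[0, 0.0017, 0.0037], [0, 0, 0]], [[0, 0.0016, 0.0037], [0, 0, 0]], [[0, 0.0016, 0.0038], [0, 0, 0]], [[0, 0.0015, 0.0038], [0, 0, 0]], [[0, 0.0014, 0.0038], [0, 0, 0]], [[0, 0.0014, 0.0038], [0, 0, 0]], [[0, 0.0013, 0.0039], [0, 0, 0]], [[0, 0.0012, 0.0039], [0, 0, 0]], [[0, 0.0011, 0.0039], [0, 0, 0]], [[0, 0.0011, 0.0039], [0, 0, 0]], [[0, 0.001, 0.004], [0, 0, 0]], [[0, 0.0009, 0.004], [0, 0, 0]], [[0, 0.0009, 0.004], [0, 0, 0]], [[0, 0.0008, 0.004], [0, 0, 0]], [[0, 0.0007, 0.004], [0, 0, 0]], [[0, 0.0006, 0.004], [0, 0, 0]], [[0, 0.0006, 0.004], [0, 0, 0]], [[0, 0.0005, 0.004], [0, 0, 0]], [[0, 0.0004, 0.0041], [0, 0, 0]], [[0, 0.0004, 0.0041], [0, 0, 0]], [[0, 0.0003, 0.0041], [0, 0, 0]]]
```

Request:
play_rows(
  steps=[
    [[0,0.0034,0.0028],[0,0,0]],
    [[0,0.0034,0.0028],[0,0,0]],
    [[0,0.0034,0.0029],[0,0,0]],
    [[0,0.0034,0.003],[0,0,0]],
    [[0,0.0034,0.003],[0,0,0]],
    [[0,0.0034,0.003],[0,0,0]],
  ],
)

```text
time_s: 16.4
eef_pos: [577.7, 6.6, 257.9]
ee_rot: [-0.0, 1.0, 0.024, 0.001]
force: [-3.3, -1.1, 3.9]
grip_width: 0.239
```

Request:
play_rows(
  steps=[
    [[-0.0005,0.0036,0.0018],[0,0,0]],
    [[-0.0005,0.0036,0.0018],[0,0,0]],
    [[0,0.0036,0.0018],[0,0,0]],
    [[0,0.0035,0.002],[0,0,0]],
  ],
)

```text
time_s: 16.8
eef_pos: [577.4, -3.9, 251.9]
ee_rot: [-0.0, 1.0, 0.024, 0.001]
force: [-1.2, 0.9, 0.8]
grip_width: 0.237
```

Request:
play_rows(
  steps=[
    [[0,0.0032,0.0023],[0,0,0]],
    [[0,0.0032,0.0024],[0,0,0]],
    [[0,0.0031,0.0025],[0,0,0]],
    [[0,0.0031,0.0026],[0,0,0]],
    [[0,0.003,0.0027],[0,0,0]],
    [[0,0.003,0.0027],[0,0,0]],
    [[0,0.0029,0.0028],[0,0,0]],
    [[0,0.0029,0.0028],[0,0,0]],
  ],
)

```text
time_s: 17.6
eef_pos: [578.2, -22.1, 236.3]
ee_rot: [-0.0, 1.0, 0.024, 0.001]
force: [-1.9, 2.5, -0.9]
grip_width: 0.236
```

Request:
play_rows(
  steps=[
    [[0,0.0025,0.0034],[0,0,0]],
    [[0,0.0025,0.0034],[0,0,0]],
    [[0,0.0025,0.0034],[0,0,0]],
    [[0,0.0024,0.0035],[0,0,0]],
    [[0,0.0024,0.0035],[0,0,0]],
    [[0,0.0024,0.0036],[0,0,0]],
    [[0,0.0023,0.0036],[0,0,0]],
    [[0,0.0023,0.0036],[0,0,0]],
    [[0,0.0022,0.0035],[0,0,0]],
    [[0,0.0022,0.0035],[0,0,0]],
  ],
)

```text
time_s: 18.6
eef_pos: [579.3, -40.1, 210.2]
ee_rot: [-0.0, 1.0, 0.024, 0.001]
force: [-1.8, -3.3, 3.9]
grip_width: 0.235
```

Request:
play_rows(
  steps=[
    [[0,0.0034,0.0022],[0,0,0]],
    [[0,0.0032,0.0026],[0,0,0]],
    [[0,0.003,0.003],[0,0,0]],
    [[0,0.0028,0.0033],[0,0,0]],
  ],
)

```text
time_s: 19.0
eef_pos: [579.5, -48.7, 201.4]
ee_rot: [-0.001, 1.0, 0.024, 0.001]
force: [-2.4, 1.7, -1.0]
grip_width: 0.238
```

Request:
play_rows(
  steps=[
    [[0,0.0017,0.0038],[0,0,0]],
    [[0,0.0017,0.0038],[0,0,0]],
    [[0,0.0017,0.0038],[0,0,0]],
    [[0,0.0017,0.0037],[0,0,0]],
    [[0,0.0017,0.0037],[0,0,0]],
  ],
)

```text
time_s: 19.5
eef_pos: [580.0, -55.4, 187.6]
ee_rot: [-0.001, 1.0, 0.024, 0.001]
force: [-1.6, 1.6, -1.1]
grip_width: 0.24
```

Request:
play_rows(
  steps=[
    [[0,0.0012,0.0042],[0,0,0]],
    [[0,0.0012,0.0042],[0,0,0]],
    [[0,0.0012,0.0042],[0,0,0]],
    [[0,0.0012,0.0042],[0,0,0]],
    [[0,0.0012,0.004],[0,0,0]],
  ],
)

```text
time_s: 20.0
eef_pos: [580.4, -60.4, 172.2]
ee_rot: [-0.0, 1.0, 0.024, 0.001]
force: [-2.5, -3.7, 0.8]
grip_width: 0.239
```

Request:
play_rows(
  steps=[
    [[0,0.003,0.0015],[0,0,0]],
    [[0,0.0024,0.0025],[0,0,0]],
    [[0,0.0014,0.0035],[0,0,0]],
    [[0,0.0012,0.0036],[0,0,0]],
  ],
)

```text
time_s: 20.4
eef_pos: [580.5, -65.5, 163.5]
ee_rot: [-0.001, 1.0, 0.024, 0.001]
force: [-2.3, 3.6, -0.1]
grip_width: 0.241
```

Request:
play_rows(
  steps=[
    [[0,0.0004,0.0038],[0,0,0]],
    [[0,0.0005,0.0038],[0,0,0]],
    [[0,0.0006,0.0038],[0,0,0]],
    [[0,0.0007,0.0038],[0,0,0]],
  ],
)

```text
time_s: 20.8
eef_pos: [580.7, -67.8, 152.4]
ee_rot: [-0.0, 1.0, 0.024, 0.001]
force: [-2.9, -0.3, 0.9]
grip_width: 0.24
```

```bash
python3 look.py p6 '[577,114,165]'
```

```text
20.8 [580.7  -67.75 152.36] [-0.    1.    0.02  0.  ] [-2.85 -0.26  0.88] C [571.99 112.03 163.04]
scene origin 263 191 C [293.95 214.81] tip [290.72 222.37] E [293.9  216.51] [{'pixel': [294.2, 216.4], 'p': 0.86}] [{'pixel': [294.7, 217.6], 'p': 0.97}]
top origin 187 175 C [217.72 202.29] tip [217.59 194.91] E [217.09 200.6 ] [{'pixel': [216.0, 200.1], 'p': 0.44}] [{'pixel': [212.8, 201.4], 'p': 0.62}]
```

View pics/p6scene.png

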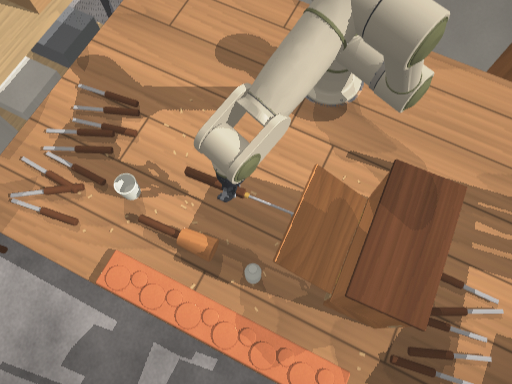

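Request:
play_rows(
  steps=[
    [[0,0.0006,0.0035],[0,0,0]],
    [[0,0.0006,0.0035],[0,0,0]],
    [[0,0.0005,0.0035],[0,0,0]],
  ],
)

```text
time_s: 21.4
eef_pos: [580.8, -68.8, 144.4]
ee_rot: [-0.0, 1.0, 0.024, 0.001]
force: [-3.0, -1.6, 0.3]
grip_width: 0.242
```

Request:
play_rows(
  steps=[
    [[0,0.0005,0.0027],[0,0,0]],
    [[0,0.0005,0.0027],[0,0,0]],
  ],
)

```text
time_s: 21.6
eef_pos: [580.8, -69.4, 140.3]
ee_rot: [-0.001, 1.0, 0.024, 0.001]
force: [-2.0, -0.6, 0.3]
grip_width: 0.236
```

Request:
play_rows(
  steps=[
    [[0,0.0004,0.002],[0,0,0]],
    [[0,0.0004,0.002],[0,0,0]],
    [[0,0.0003,0.002],[0,0,0]],
  ],
)

```text
time_s: 21.9
eef_pos: [580.8, -70.0, 135.9]
ee_rot: [-0.001, 1.0, 0.024, 0.001]
force: [-2.4, 1.4, -0.7]
grip_width: 0.239
```

Request:
play_rows(
  steps=[
    [[0,0.0003,0.002],[0,0,0]],
    [[0,0.0002,0.002],[0,0,0]],
  ],
)

```text
time_s: 22.1
eef_pos: [580.8, -70.4, 132.9]
ee_rot: [-0.001, 1.0, 0.024, 0.001]
force: [-3.3, 1.5, -0.7]
grip_width: 0.238
```

Request:
play_rows(
  steps=[
    [[0,0,0.0015],[0,0,0]],
    [[0,0,0.0015],[0,0,0]],
  ],
)

```text
time_s: 22.3
eef_pos: [580.8, -70.6, 130.7]
ee_rot: [-0.001, 1.0, 0.024, 0.001]
force: [-2.4, 1.1, 0.2]
grip_width: 0.238
```

Request:
play_rows(
  steps=[
    [[0,0,0.0013],[0,0,0]],
    [[0,0,0.0013],[0,0,0]],
  ],
)

```text
time_s: 22.5
eef_pos: [580.9, -70.6, 128.9]
ee_rot: [-0.001, 1.0, 0.024, 0.001]
force: [-2.9, 1.2, 0.6]
grip_width: 0.238
```

Request:
play_rows(
  steps=[
    [[0,0,0.0013],[0,0,0]],
    [[0,0,0],[0,0,0]],
  ],
)

```text
time_s: 22.7
eef_pos: [580.9, -70.6, 128.1]
ee_rot: [-0.001, 1.0, 0.024, 0.001]
force: [-2.7, 1.6, 1.6]
grip_width: 0.24
```

Request:
play_rows(
  steps=[
    [[0,0,0.0013],[0,0,0]],
    [[0,0,0],[0,0,0]],
  ],
)

```text
time_s: 22.9
eef_pos: [581.0, -70.6, 127.1]
ee_rot: [-0.001, 1.0, 0.024, 0.001]
force: [-3.6, 1.2, 4.5]
grip_width: 0.239
```

Request:
play_rows(
  steps=[
    [[0,0,0.0008],[0,0,0]],
    [[0,0,0],[0,0,0]],
    [[0,0,0],[0,0,0]],
  ],
)

```text
time_s: 23.2
eef_pos: [580.7, -70.8, 126.1]
ee_rot: [-0.0, 1.0, 0.024, 0.001]
force: [-3.6, 0.9, 1.4]
grip_width: 0.236
```

```bash
python3 look.py p7 '[577,114,147]'
```

```text
23.2 [580.72 -70.75 126.09] [-0.    1.    0.02  0.  ] [-3.63  0.94  1.38] C [571.98 109.03 136.8 ]
scene origin 263 193 C [292.09 217.1 ] tip [288.93 224.5 ] E [293.3  218.41] [{'pixel': [293.9, 220.7], 'p': 0.97}] [{'pixel': [368.1, 262.8], 'p': 0.63}]
top origin 187 176 C [219.21 203.05] tip [219.08 195.81] E [217.47 201.13] [{'pixel': [217.6, 198.4], 'p': 0.51}] [{'pixel': [214.4, 201.0], 'p': 0.89}]
```

View pics/p7scene.png

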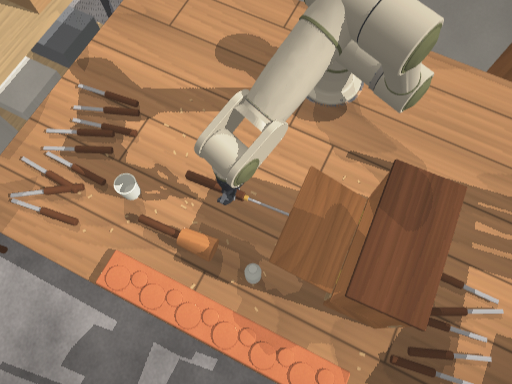

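View pics/p7top.png

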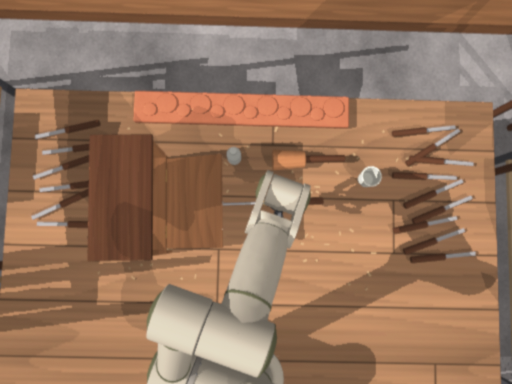

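Request:
play_rows(
  steps=[
    [[0,0,0.0012],[0,0,0]],
    [[0,0,0],[0,0,0]],
  ],
)

```text
time_s: 23.7
eef_pos: [580.9, -70.7, 125.4]
ee_rot: [-0.0, 1.0, 0.024, 0.001]
force: [-4.2, 0.1, 2.0]
grip_width: 0.237
```

Request:
play_rows(
  steps=[
    [[0,0,0.0012],[0,0,0]],
    [[0,0,0],[0,0,0]],
  ],
)

```text
time_s: 23.9
eef_pos: [580.9, -70.7, 124.6]
ee_rot: [-0.001, 1.0, 0.024, 0.001]
force: [-3.4, -0.6, 2.9]
grip_width: 0.237
```

Request:
play_rows(
  steps=[
    [[0,0,0.0012],[0,0,0]],
    [[0,0,0],[0,0,0]],
  ],
)

```text
time_s: 24.1
eef_pos: [581.1, -70.7, 123.6]
ee_rot: [-0.0, 1.0, 0.024, 0.001]
force: [-2.6, -0.3, 3.8]
grip_width: 0.239
```

Request:
play_rows(
  steps=[
    [[0,0,0.0012],[0,0,0]],
    [[0,0,0],[0,0,0]],
  ],
)

```text
time_s: 24.3
eef_pos: [580.8, -70.8, 122.6]
ee_rot: [-0.0, 1.0, 0.024, 0.001]
force: [-3.6, -1.9, 2.8]
grip_width: 0.236
```

```bash
python3 look.py p8 '[577,114,147]'
python3 - <<'E'
import cv2,numpy as np
for c in('scene','top'):
    a=[cv2.imread(f'pics/p{k}{c}.png') for k in (6,7,8)]
    sl=(slice(160,300),slice(260,380)) if c=='scene' else (slice(140,260),slice(140,240))
    for i,j in((0,1),(1,2)): print(c,np.abs(a[i][sl].astype(float)-a[j][sl]).mean(), cv2.phaseCorrelate(*[cv2.cvtColor(x[sl],cv2.COLOR_BGR2GRAY).astype(float) for x in (a[i],a[j])]))
    cv2.imwrite(f'pics/cmp{c}.png',np.hstack([cv2.resize(x[sl],None,fx=3,fy=3,interpolation=cv2.INTER_CUBIC)[:, :260 if 0 else None] for x in a[1:]]))
E
```

```text
24.3 [580.84 -70.76 122.55] [-0.    1.    0.02  0.  ] [-3.6  -1.86  2.82] C [572.13 109.02 133.3 ]
scene origin 263 193 C [291.95 217.51] tip [288.8  224.89] E [293.3  218.41] [{'pixel': [294.6, 219.6], 'p': 0.61}] []
top origin 187 176 C [219.28 203.1 ] tip [219.15 195.88] E [217.47 201.13] [{'pixel': [216.8, 198.0], 'p': 0.47}] [{'pixel': [215.5, 200.7], 'p': 0.88}]
scene 4.066765873015873 ((-0.1466858232033843, 0.11218723274410536), 0.644919502742555)
scene 0.6859722222222222 ((0.02334421662628472, -0.045393893568217436), 0.9905221626253249)
top 2.9339444444444442 ((0.1403368957343929, 0.13432283636062436), 0.7940686537674972)
top 0.5323888888888889 ((0.013106213605446726, -0.043697601408226205), 0.9938351508205207)
```

View pics/cmpscene.png

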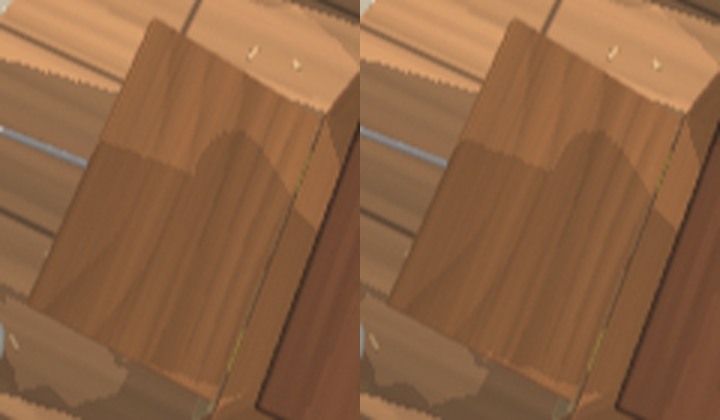

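View pics/cmptop.png

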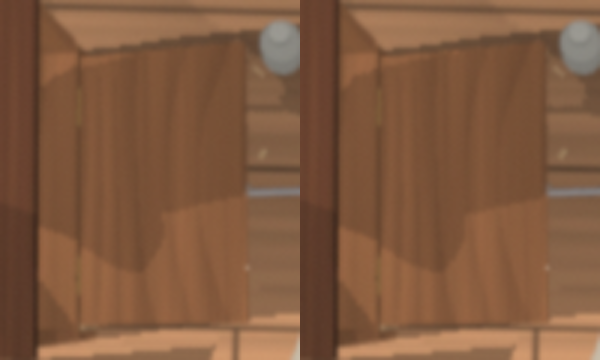

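Run:
```python
from h import *
from scipy.optimize import least_squares
np.set_printoptions(precision=2,suppress=True)
obs=[('scene',(260+152/3,160+18/3),+1),('scene',(260+30/3,160+303/3),-1),('top',(140+246/3,140+321/3),+1),('top',(140+240/3,140+38/3),-1)]
def pts(p,th):
    x,y,yaw=p; u=np.array([np.cos(yaw),np.sin(yaw),0]);f=np.array([np.sin(yaw),-np.cos(yaw),0])
    out=[]
    for c,px,s in obs: 
        P=np.array([x,y,130])-s*142.5*u+f*190*np.sin(th)+np.array([0,0,190*np.cos(th)])
        out.append((proj(c,P)-px))
    return np.ravel(out)
for th in (1.0,1.1,1.15,1.2,1.25):
    r=least_squares(lambda p:pts(p,th),[575,288,.05]); print(th,r.x,r.cost,r.fun)
r=least_squares(lambda p:pts(p[:3],p[3]),[575,288,.05,1.1]);print(r.x,r.cost)
for y in (282,285,288,291):
    r=least_squares(lambda p:pts([p[0],y,p[1]],p[2]),[575,.05,1.1]);print(y,r.x,r.cost)
```

```text
1.0 [573.88 261.78   0.05] 21.805434484684504 [ 0.72 -4.89 -0.92 -0.53 -1.28 -1.6  -1.4  -3.45]
1.1 [571.41 271.15   0.05] 7.4586855361420055 [ 0.23 -2.94 -0.82 -0.11 -0.98 -0.94 -1.02 -1.63]
1.15 [570.17 275.21   0.05] 3.3097535181142645 [-0.02 -1.95 -0.76  0.11 -0.83 -0.6  -0.83 -0.7 ]
1.2 [568.94 278.84   0.05] 1.2850775944323196 [-0.28 -0.95 -0.71  0.33 -0.68 -0.26 -0.64  0.23]
1.25 [567.72 282.03   0.05] 1.4317976752630177 [-0.53  0.06 -0.66  0.55 -0.52  0.08 -0.44  1.17]
[568.41 280.28   0.05   1.22] 1.080240816598388
282 [568.02   0.05   1.24] 1.3105955146419623
285 [567.38   0.05   1.27] 2.925564815172718
288 [566.79   0.05   1.31] 6.34668895041332
291 [566.28   0.05   1.34] 11.911778333822149
```

Request:
play_rows(
  steps=[
    [[-0.0008,0.0015,0.0008],[0,0,0]],
    [[0,0.001,0.0012],[0,0,0]],
    [[0,0,0],[0,0,0]],
  ],
)

```text
time_s: 24.9
eef_pos: [580.4, -71.7, 121.2]
ee_rot: [-0.001, 1.0, 0.024, 0.001]
force: [-3.2, 4.3, 4.2]
grip_width: 0.241
```

Request:
play_rows(
  steps=[
    [[0,0,0.0013],[0,0,0]],
    [[0,0,0],[0,0,0]],
  ],
)

```text
time_s: 25.1
eef_pos: [580.2, -72.1, 120.0]
ee_rot: [-0.001, 1.0, 0.024, 0.001]
force: [-2.6, 3.9, 2.8]
grip_width: 0.241
```

Run:
```python
from h import *
shot('wrist','w3'); i=cams.camera_info('wrist'); s=ctrl.sense(); T=q2r(s['ee_rot'])
print(s['force'],s['wrist_torque'],s['time_s'])
shot('scene','p9scene');shot('top','p9top')
a,b=[cv2.imread(f'pics/p{k}scene.png')[160:300,260:380].astype(float) for k in (8,9)];print(abs(a-b).mean())
w2=cv2.imread('pics/w2.png');w3=cv2.imread('pics/w3.png')
cv2.imwrite('pics/w23.png',np.hstack([w2[:,130:400],w3[:,130:400]]))
```

```text
[-2.49521462  4.23800621  1.34148666] [1.39853533 0.46483274 0.50882578] 25.15
0.6998214285714286
```

View pics/w23.png

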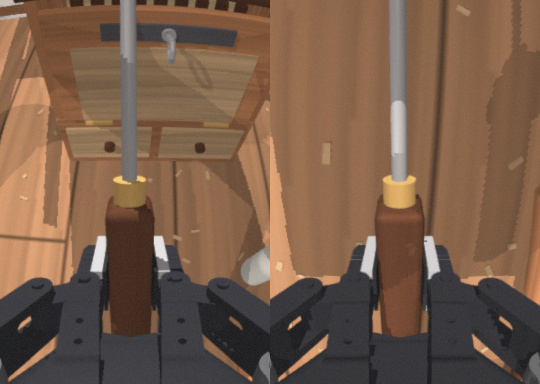

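Request:
play_rows(
  steps=[
    [[0,-0.0015,-0.0015],[0,0,0]],
    [[0,-0.0015,-0.0015],[0,0,0]],
    [[0,-0.0015,-0.0015],[0,0,0]],
    [[0,0,0],[0,0,0]],
  ],
)

```text
time_s: 25.65
eef_pos: [580.1, -69.3, 123.5]
ee_rot: [-0.0, 1.0, 0.024, 0.001]
force: [-1.8, -1.3, -2.6]
grip_width: 0.242
```

Request:
play_rows(
  steps=[
    [[-0.0008,0,-0.0015],[0,0,0]],
    [[0,0,-0.0015],[0,0,0]],
    [[0,0,0],[0,0,0]],
  ],
)

```text
time_s: 25.95
eef_pos: [579.7, -69.2, 126.0]
ee_rot: [-0.0, 1.0, 0.024, 0.001]
force: [-2.5, -0.5, -2.9]
grip_width: 0.238
```

Request:
play_rows(
  steps=[
    [[-0.0015,0.001,0.0025],[0,0,0]],
    [[-0.0015,0,0],[0,0,0]],
    [[0,0,0],[0,0,0]],
  ],
)

```text
time_s: 26.25
eef_pos: [577.5, -70.1, 124.1]
ee_rot: [-0.001, 1.0, 0.024, 0.001]
force: [-0.0, 0.3, -1.7]
grip_width: 0.24
```

Unloaded. Withdraw sideways gently.

Request:
play_rows(
  steps=[
    [[-0.004,0,0],[0,0,0]],
    [[-0.004,0,0],[0,0,0]],
    [[-0.004,0,0],[0,0,0]],
  ],
)

```text
time_s: 26.55
eef_pos: [568.2, -70.5, 124.0]
ee_rot: [-0.0, 1.0, 0.024, 0.001]
force: [-1.3, 0.1, -1.7]
grip_width: 0.239
```

Request:
play_rows(
  steps=[
    [[-0.005,0,0],[0,0,0]],
    [[-0.005,0,0],[0,0,0]],
    [[-0.005,0,0],[0,0,0]],
    [[-0.005,0,0],[0,0,0]],
  ],
)

```text
time_s: 26.95
eef_pos: [553.1, -71.2, 124.0]
ee_rot: [-0.0, 1.0, 0.024, 0.001]
force: [0.5, 0.2, -1.8]
grip_width: 0.239
```

Request:
play_rows(
  steps=[
    [[-0.007,0,0],[0,0,0]],
    [[-0.007,0,0],[0,0,0]],
    [[-0.007,0,0],[0,0,0]],
    [[0,0,0],[0,0,0]],
  ],
)

```text
time_s: 27.35
eef_pos: [537.1, -72.0, 124.0]
ee_rot: [-0.001, 1.0, 0.024, 0.001]
force: [0.4, 0.2, -1.9]
grip_width: 0.239
```

```bash
python3 look.py p10 '[577,114,147]'
python3 - <<'E'
import cv2
a,b=[cv2.imread(f'pics/p{k}scene.png')[160:300,260:380].astype(float) for k in (9,10)];print(abs(a-b).mean())
E
```

```text
27.35 [537.12 -71.96 123.96] [-0.    1.    0.02  0.  ] [ 0.45  0.23 -1.88] C [528.44 107.82 134.75]
scene origin 263 193 C [298.19 203.69] tip [295.11 210.91] E [293.3  218.41] [{'pixel': [300.2, 206.8], 'p': 0.96}] []
top origin 187 176 C [219.21 216.86] tip [219.08 209.59] E [217.47 201.13] [{'pixel': [220.3, 210.6], 'p': 0.7}] []
2.515416666666667
```

View pics/p10scenez.png

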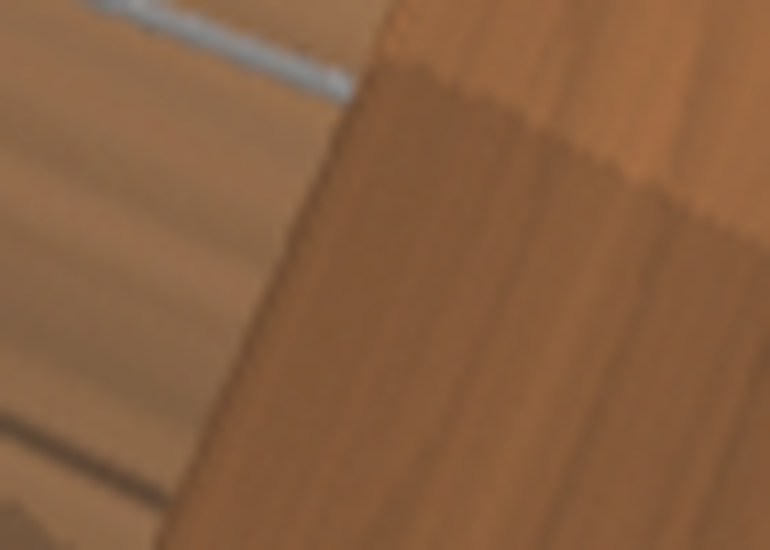

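View pics/p10topz.png

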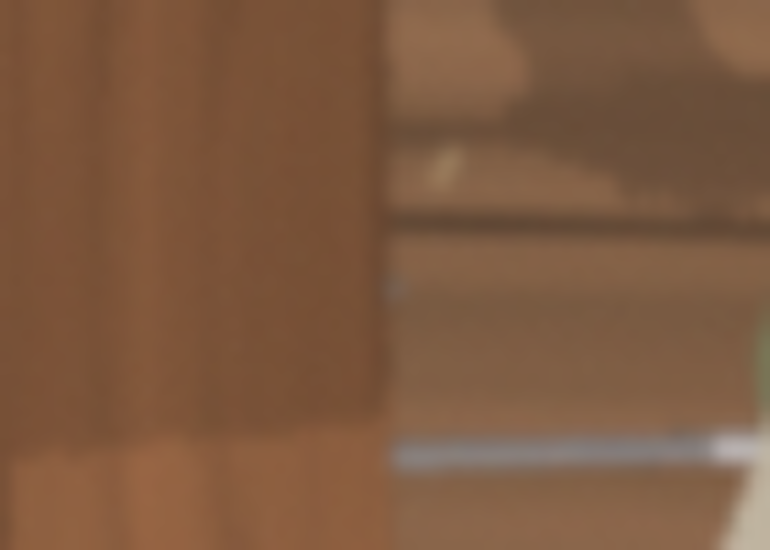

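Run:
```python
from h import *
plan(np.array([530,-210,100.]),down(np.deg2rad(4)),8)
```

```text
max mm 17.552243446351806 deg 0.15833350877183264
[[[-0.0024,0.0229,0.004],[-0.0001,-0.0003,-0.0034]],[[-0.0025,0.0229,0.004],[-0.0001,-0.0004,-0.0034]],[[-0.0026,0.0229,0.004],[-0.0002,-0.0003,-0.0034]],[[-0.0026,0.0229,0.0039],[-0.0001,-0.0004,-0.0034]],[[-0.0027,0.0229,0.004],[-0.0002,-0.0003,-0.0034]],[[-0.0027,0.0229,0.004],[-0.0001,-0.0004,-0.0034]],[[-0.0028,0.0229,0.0039],[-0.0002,-0.0003,-0.0035]],[[-0.0028,0.0228,0.004],[-0.0001,-0.0004,-0.0034]]]
```

Request:
play_rows(
  steps=[
    [[-0.0025,0.023,0.004],[0,0,0]],
    [[-0.0025,0.023,0.004],[0,0,0]],
    [[-0.0025,0.023,0.004],[0,0,0]],
    [[-0.0025,0.023,0.004],[0,0,0]],
    [[-0.0025,0.023,0.004],[0,0,0]],
    [[-0.0025,0.023,0.004],[0,0,0]],
    [[-0.0025,0.023,0.004],[0,0,0]],
    [[-0.0025,0.023,0.004],[0,0,0]],
    [[0,0,0],[0,0,0]],
  ],
)

```text
time_s: 28.55
eef_pos: [529.1, -212.8, 99.2]
ee_rot: [-0.0, 1.0, 0.023, 0.001]
force: [-0.1, 0.0, -1.9]
grip_width: 0.24
```

Run:
```python
from h import *
np.set_printoptions(precision=2,suppress=True)
s=ctrl.sense(); T=q2r(s['ee_rot']); C=s['eef_pos']+T.apply((0,-180,-10.6)); print(s['eef_pos'],C,s['force'])
for c in ('scene','top'):
    im=shot(c,'r1'+c); im=cv2.cvtColor(np.asarray(im),cv2.COLOR_RGB2BGR); m=proj(c,C);x,y=int(m[0])-40,int(m[1])-25
    print(c,x,y,m,proj(c,C+[0,0,10])); cv2.imwrite(f'pics/r1{c}z.png',cv2.resize(im[y:y+50,x:x+70],None,fx=10,fy=10,interpolation=cv2.INTER_CUBIC))
shot('wrist','r1w')
a,b=[cv2.imread(f) for f in('pics/p8scene.png','pics/r1scene.png')]
cv2.imwrite('pics/r1cmp.png',np.hstack([cv2.resize(q[160:300,260:380],None,fx=3,fy=3) for q in(a,b)]))
```

```text
[ 529.08 -212.79   99.22] [520.76 -32.99 109.97] [-0.12  0.03 -1.9 ]
scene 214 158 [254.26 183.58] [254.25 182.31]
top 223 195 [263.46 220.72] [263.57 220.57]
```

View pics/r1scenez.png

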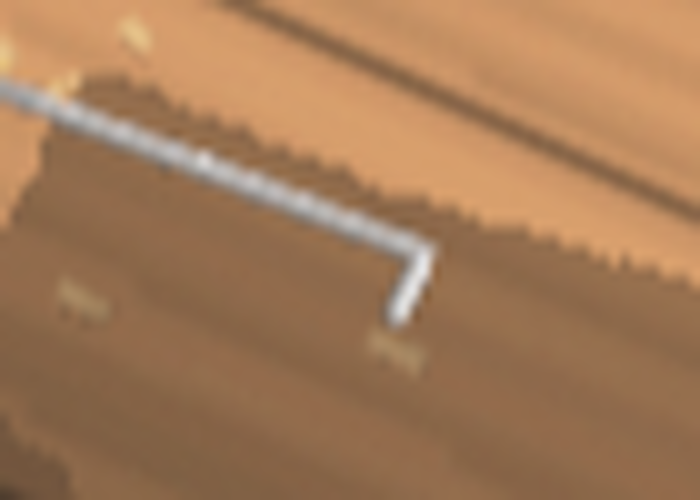

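View pics/r1topz.png

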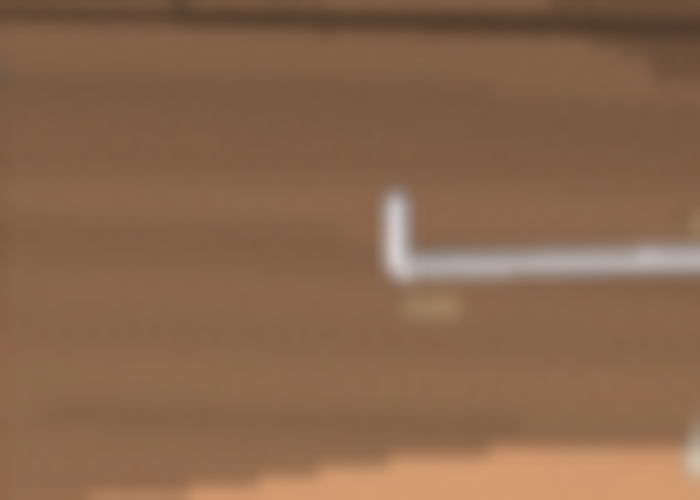

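View pics/r1cmp.png

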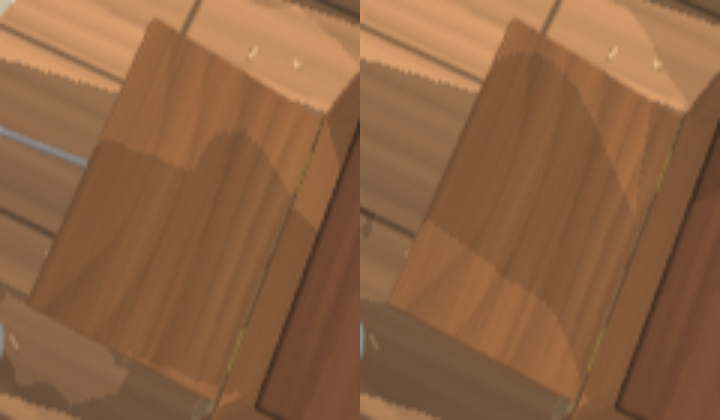

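View pics/r1w.png

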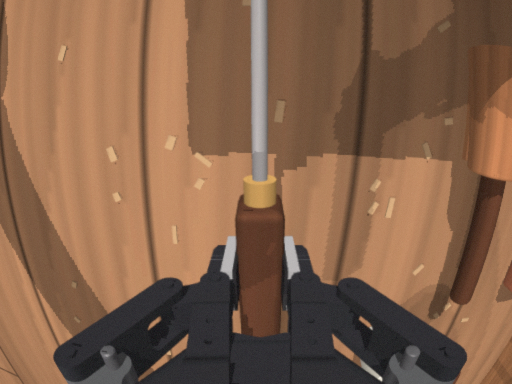

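Request:
play_rows(
  steps=[
    [[0,0,0.02],[0,0,0]],
    [[0,0,0.025],[0,0,0]],
    [[0,0,0.025],[0,0,0]],
    [[0,0,0.025],[0,0,0]],
    [[0,0,0.015],[0,0,0]],
    [[0,0,0.007],[0,0,0]],
    [[0,0,0],[0,0,0]],
  ],
)

```text
time_s: 29.4
eef_pos: [529.7, -210.1, 12.0]
ee_rot: [-0.001, 1.0, 0.024, 0.001]
force: [0.3, -0.3, -1.4]
grip_width: 0.239
```

Request:
play_rows(
  steps=[
    [[0,0,0.002],[0,0,0]],
    [[0,0,0.002],[0,0,0]],
    [[0,0,0],[0,0,0]],
  ],
)

```text
time_s: 29.7
eef_pos: [530.1, -210.6, 9.8]
ee_rot: [0.0, 1.0, 0.024, 0.002]
force: [-0.2, 2.2, 3.4]
grip_width: 0.238
```

Run:
```python
from h import *
s=ctrl.sense();print(s['force'],s['wrist_torque'],s['eef_pos'])
shot('scene','q1scene');im=cv2.imread('pics/q1scene.png')
cv2.imwrite('pics/q1z.png',cv2.resize(im[150:210,160:270],None,fx=7,fy=7,interpolation=cv2.INTER_CUBIC))
```

```text
[-0.16591518  2.16694364  3.37612621] [-0.22250809  0.00171191 -0.01894174] [ 530.12943183 -210.56326163    9.78801948]
```

View pics/q1z.png

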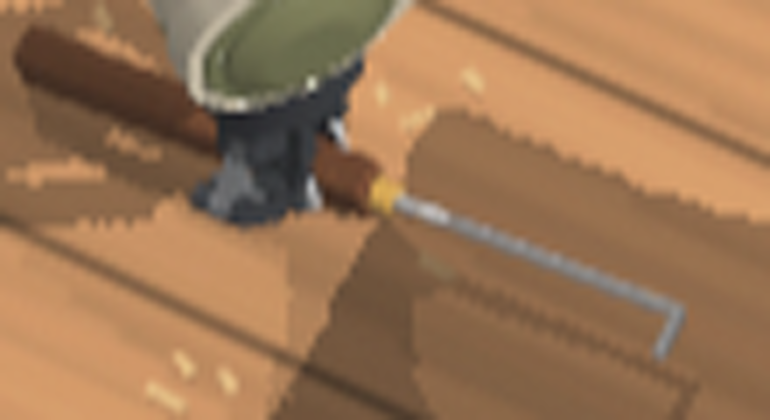

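Request:
play_rows(
  steps=[
    [[0,0,-0.002],[0,0,0]],
    [[0,0,0],[-0.047,0,0]],
    [[0,0,0.002],[0,0,0]],
    [[0,0,0.002],[0,0,0]],
    [[0,0,0],[0,0,0]],
  ],
)

```text
time_s: 30.25
eef_pos: [529.4, -210.5, 7.1]
ee_rot: [0.017, 1.0, 0.024, 0.001]
force: [-1.1, 0.3, -2.0]
grip_width: 0.237
```

Request:
play_rows(
  steps=[
    [[0,0,0.0015],[0,0,0]],
    [[0,0,0],[0,0,0]],
  ],
)

```text
time_s: 30.45
eef_pos: [529.5, -210.7, 6.2]
ee_rot: [0.018, 1.0, 0.024, 0.001]
force: [-0.0, 0.4, -1.4]
grip_width: 0.241
```

Request:
play_rows(
  steps=[
    [[0,0,0.0012],[0,0,0]],
    [[0,0,0],[0,0,0]],
  ],
)

```text
time_s: 30.65
eef_pos: [529.7, -210.7, 5.6]
ee_rot: [0.018, 1.0, 0.024, 0.002]
force: [-0.1, 0.4, -1.0]
grip_width: 0.244
```

Request:
play_rows(
  steps=[
    [[0,0,0.001],[0,0,0]],
    [[0,0,0],[0,0,0]],
  ],
)

```text
time_s: 30.85
eef_pos: [529.8, -210.6, 4.9]
ee_rot: [0.018, 1.0, 0.024, 0.002]
force: [-1.0, 1.7, 1.6]
grip_width: 0.238
```

Request:
play_rows(
  steps=[
    [[0,0,0.001],[0,0,0]],
    [[0,0,0],[0,0,0]],
  ],
)

```text
time_s: 31.05
eef_pos: [529.8, -210.6, 4.4]
ee_rot: [0.018, 1.0, 0.024, 0.002]
force: [-2.8, 2.8, 5.5]
grip_width: 0.24
```

Request:
play_rows(
  steps=[
    [[0,0,0],[0,0,0]],
    [[0,0,0],[0,0,0]],
    [[0,0,0],[0,0,0]],
    [[0,0,0],[0,0,0]],
    [[0,0,0],[0,0,0]],
    [[0,0,0],[0,0,0]],
  ],
  grip=0,
)

```text
time_s: 31.65
eef_pos: [529.6, -210.7, 4.0]
ee_rot: [0.018, 1.0, 0.024, 0.001]
force: [1.0, 0.0, 0.0]
grip_width: 1.0
```

Request:
play_rows(
  steps=[
    [[0,0,-0.007],[0,0,0]],
    [[0,0,-0.02],[0,0,0]],
    [[0,0,-0.03],[0,0,0]],
    [[0,0,-0.04],[0,0,0]],
    [[0,0,-0.04],[0,0,0]],
    [[0,0,-0.04],[0,0,0]],
    [[0,0,-0.04],[0,0,0]],
    [[0,0,0],[0,0,0]],
  ],
)

```text
time_s: 32.45
eef_pos: [530.5, -205.5, 172.1]
ee_rot: [0.02, 0.999, 0.024, 0.005]
force: [0.3, 0.5, -1.2]
grip_width: 0.998
```

Run:
```python
from h import *
i=cams.camera_info('wrist');shot('wrist','e1w');shot('scene','e1scene');shot('top','e1top')
for c in('scene','top'):
  for t in('mallet','glue','tea','pole'): print(c,t,cams.search_frame(c,t)[:1])
s=ctrl.sense();print(s['eef_pos'],s['force'],s['time_s'])
```

```text
scene mallet [{'rect': [177.4, 239.3, 77.9, 47.7], 'p': 0.96}]
scene glue [{'rect': [253.0, 271.5, 12.6, 23.4], 'p': 0.74}]
scene tea [{'rect': [127.2, 184.4, 25.8, 31.0], 'p': 0.83}]
scene pole [{'rect': [209.9, 175.5, 92.4, 47.0], 'p': 0.72}]
top mallet [{'rect': [305.9, 159.9, 78.1, 22.5], 'p': 0.82}]
top glue [{'rect': [235.0, 156.9, 15.0, 16.0], 'p': 0.69}]
top tea [{'rect': [369.5, 176.3, 22.3, 19.3], 'p': 0.89}]
top pole []
[ 528.94508192 -204.78876686  166.28655135] [0.46107878 0.04988525 0.59390376] 33.0
```

View pics/e1scene.png

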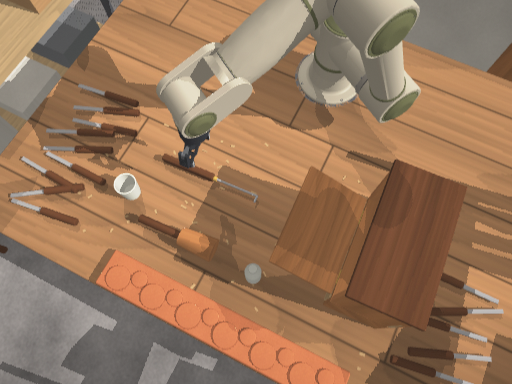

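View pics/e1w.png

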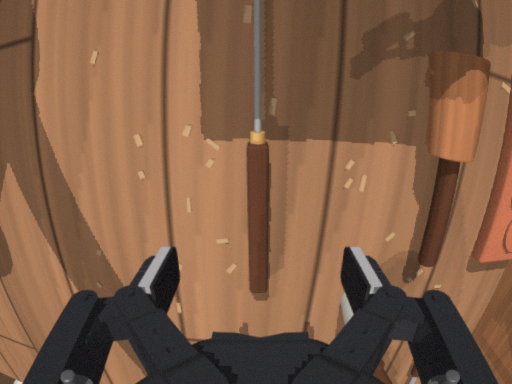

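```bash
python3 -c "
from h import *
print(ctrl.finish_job())"
```

```text
the job is handed in; nothing more can be done
None
```

The job is handed in at about 33 s of the 61 s allowed: the hatch is down, the pole is unhooked and back on the bench, and the gripper is clear of everything.

- **Hooking:** I pushed the prong through the eye until the rod pressed on its side. It pressed at about 5 N at first, so I eased it to about 4 N and held it there for more than a second.
- **Pulling:** I pulled the hatch down in small steps, steering by the measured force. The largest pull I read was about 6 N, against the 10 N limit.
- **At the stop:** Lowering the tool another 3.5 mm at 4–5 N did not move the hatch in the pictures. A fit to the camera images gave an angle of about 1.2 rad. The force did not rise smoothly there, because the pole had turned about 2° in the pads, so I judged the stop from the pictures more than from the force.
- **Setting down:** The 2° tilt made the handle's butt end touch the bench first. I levelled the tool before lowering it fully and opening the gripper.
- **Last check:** The pole lies flat and the hatch stayed down. The mallet, glue bottle and tea cup are within a few pixels of where they started. The network did not report the pole in the last top picture, but it did in the scene picture, and I could see the pole in the wrist view.

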